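# Fit spacer and sanding wheel on the tilted arbor and lock the keeper

### The arm

A 6-joint arm with a two-finger parallel gripper is mounted at the origin on a cart in front of the work surface, level with it; the furniture and walls round the work are solid. World frame = base frame: x ahead of the robot, y to its left, z up, the work surface at z = 0. Lengths are in m, angles in rad, forces in N, time in s.
With the tool pointing down it reaches from about 0.4 to 0.825 m from the base axis. Payload 7 kg.
Tool frame: the origin (TCP) lies midway between the tips of the shut fingers; the grasp point (between the pads) lies 19 mm behind it; y points along the fingers, z is the direction in which the jaws open and shut, and the axes are right-handed (so a half turn about y gives the same grasp; the last joint's range is limited). The gripper opens to 88 mm and grips with 3 to 60 N. Pads are 19 mm wide; open, the fingers measure 130 mm over their backs; the gripper's body (78 mm by 193 mm) begins 47 mm behind the grasp point.
Start: joints at [-0.841, 0.359, 0.012, 0, -1.224, -0.288], TCP at [0.289, -0.61, 0.227] pointing down, gripper open.
Joint ranges: [-3.07, 3.07], [-1.43, 2.12], [-1.02, 1.25], [-3.03, 1.67], [-3.05, -0], [-3.03, 3.03]. Speed limits (rad/s): [2.39, 2.39, 3.01, 3.14, 3.14, 3.14].

### API

Orientations are given as [roll, pitch, yaw] about the fixed x, y, z axes, in that order (R = Rz(yaw) Ry(pitch) Rx(roll)).
In Python, from station import arm gives the robot as it stands.
- The arm moves only by the tool move_arm, never from a script. Its argument "deltas" is a list of rows, each an object with "dp": the shift along the tool's x, y, z in mm, a list of three; "rotation": the turn, a rotation vector about the tool's x, y, z in degrees, a list of three. A call has 1 to 5 rows; each row shifts and turns the pose as measured when the row begins, along the tool's axes as they then stand; what a row does not reach is not made up. A row lasts 1/12 s, in which the tool goes at most 41.7 mm and 7.16 degrees, less where a joint would pass 70% of its speed; a pose out of reach is approached as far as the arm can. A call is refused whole if a number of a shift passes 41.7 or a number of a turn 7.16, either way. A call with a gripper value outside its range is refused whole. "jaw" is the closure in counts, from 0 (fully open) to 255 (shut), set as the call begins (left out, the last holds). The fingers move at their own pace and stop on an object; "squeeze" is the grip in N (left out, the last holds). Time passes only in rows, so rows that do not move let the fingers close. It gives the time, the measured TCP pose, the force and the opening at its end, in the units of the state.
- arm.get_state(): the state, without advancing time (a new reading comes with each control period).
- arm.grab_frame(name): name is "scene" or "top" or "wrist"; returns a dict with "pixels" (480x640x3 uint8, red, green, blue), "z_map" (480x640 float32, m along the optical axis (not along the pixel's ray), 0 where there is no reading), "fx", "fy", "cx", "cy" (pixels), "cam_to_world" (4x4, takes a point from camera to world coordinates); the wrist camera has in their place "mount" (4x4, takes a point from camera to tool coordinates, whose origin is the TCP and whose axes are the tool frame's). Camera axes: x right, y down, z forward; pixel columns grow to the right and rows downward; lengths in m; the calibration is good to about 2 mm. The wrist camera is an equidistant fisheye: a pixel r from the principal point sees the ray r / f radians off the axis. A picture is of the moment at which its call begins: read the wrist's pose just before it.
- arm.job_done(): hands the job in, once; it reports no verdict.
The state is a dict: "t": time; "q": joint angles; "qd": joint speeds; "joint_efforts": joint torques, N m; "eef_pos": TCP position; "ee_rot": TCP orientation; "force": force on the tool from outside, world axes, zero at the start; "moment": the same for the moment, N m; "width": finger opening in m.
Only numpy, scipy, OpenCV 4.12 (cv2) and the standard library are available. Lean on these libraries where they do the work, as an engineer would, in place of code of your own. Each camera call takes 0.05 s, during which the arm holds its last target.

### The job

Set up the small tilted sanding machine: slide the narrower plain metal spacer onto its spindle first, fully home against the flange, then the wider sanding wheel, fully home against the spacer. Then swing the steel keeper arm all the way in over the end of the spindle so that nothing can come off, let go, and leave the bottle, the jar and the sanding block where they stand.

Things in the scene. Friction and masses are not known exactly. Their poses are not given: they have to be found in the camera images.
- spindle: Fixed steel spindle of the sanding machine, leaning 30 degrees from vertical towards the machine's front (which faces to the right, seen from the robot). Origin: centre of the front face of its fixed flange (34 mm diameter, 16 mm thick), about 95 mm above the table. z: along the spindle, outwards; x: up the slanted plate; y: level across it, roughly towards the robot.
- spindle_tip (a point): Tip of the spindle, 45 mm along its z. Along z the spindle is 24 mm in diameter from 0 to 14 mm, a cone down to 14 mm diameter at 20 mm, then 14 mm in diameter to 38 mm, then a cone to a 6 mm tip at 45 mm. The spacer passes over the thick root, the wheel does not.
- machine: The sanding machine, fixed: stand with a slanted grey plate, 165 mm deep, 130 mm wide; origin on the table under the flange face's centre, x to its back. In the spindle's frame the plate's face is at z = -16 mm and spans x -43 to 85 mm, y +-56 mm, and the keeper's fixed post (14 mm diameter) stands at x = 62 mm, y = 0, up to z = 49 mm, the keeper's hub to 60 mm.
- spacer_mid (a point): Centre (half-way up) of the loose plain aluminium spacer, a tube 46 mm in outer diameter, 24 mm tall, bore 28 mm, either end up; it starts flat on the table. z: its axis. Fully home on the spindle it lies 12 mm along the spindle's z.
- wheel_mid (a point): Centre (half-way up) of the loose sanding wheel: dark rubber rim 56 mm in diameter, steel hub, 22 mm thick, bore 18 mm, either face up; it starts flat on the table. z: its axis. Fully home against the spacer it lies 35 mm along the spindle's z.
- keeper (a joint): Angle of the keeper, a flat steel arm on the post beside the spindle: 0 = fully in, over the spindle's tip (a stop); starts swung out, 1.45 to 2.0 rad (limit 2.1). In the spindle's frame it turns about x = 62 mm, y = 0, parallel to z; the knob's axis is at x = 62 - 58 cos q, y = 58 sin q (mm). It stays where left (about 1 N at the knob). The arm lies at z 49 to 55 mm, 3 mm in front of a wheel fully home.
- keeper_knob (a point): Point on the knob of the keeper arm, 22 mm above the arm's surface (77 mm along the spindle's z): an upright round dark pin, 12 mm in diameter, 30 mm tall from the arm, parallel to the spindle; its top is at 85 mm along z.
- oil_mid (a point): Centre of a loose bottle of oil, 44 mm in diameter, 122 mm tall, with a red spout; a bystander.
- jar_mid (a point): Centre of a loose plastic jar of screws with a red lid, 64 mm in diameter, 82 mm tall; a bystander.
- block_mid (a point): Centre of a loose wooden sanding block, 66 x 112 x 32 mm, lying in front of the machine; a bystander.
- spacer: The same spacer; origin at the centre of its underside, z its axis.
- wheel: The same sanding wheel; origin at the centre of its underside, z its axis.
Mind the look-alikes: they are no part of the job. Leave any pink look-alike of the spacer alone.

How it is judged:
On the way, in this order (a step that is already met when the one before it is completed fails the run):
1. the spacer sits home against the flange (x of spacer_mid in the frame of spindle between -0.004 and 0.004 m and y of spacer_mid in the frame of spindle between -0.004 and 0.004 m and z of spacer_mid in the frame of spindle between 0.009 and 0.015 m and angle between the z axis of spacer_mid and the z axis of spindle, either way round below 0.12 rad), for 0.2 s.
2. the wheel sits home against the spacer (all of step 1 and x of wheel_mid in the frame of spindle between -0.004 and 0.004 m and y of wheel_mid in the frame of spindle between -0.004 and 0.004 m and z of wheel_mid in the frame of spindle between 0.032 and 0.038 m and angle between the z axis of wheel_mid and the z axis of spindle, either way round below 0.12 rad), for 0.2 s.
3. the keeper is swung in over the spindle (all of step 2 and value of joint keeper below 0.12 rad), for 0.2 s.
At the end, for the whole second after the job is handed in: The spacer is on the spindle against the flange (within 3 mm along it, 4 mm across), the wheel is on it against the spacer (same tolerances), both square to the spindle within 0.12 rad and at rest, and the keeper is closed to within 0.12 rad (all of step 3 and linear speed of each of spacer, wheel below 0.02 m/s and velocity of joint keeper between -0.1 and 0.1 rad/s); the robot touches nothing.
It fails at once if the oil bottle is moved by more than 30 mm (distance of oil_mid from where it was at the start of the episode above 0.03 m).
It fails at once if the screw jar is moved by more than 30 mm (distance of jar_mid from where it was at the start of the episode above 0.03 m).
It fails at once if the sanding block is moved by more than 30 mm (distance of block_mid from where it was at the start of the episode above 0.03 m).
It also fails if it takes over 72 s, if anything falls off the work surface, if the arm or the gripper's body presses on something with over 40 N, if the wrist force passes 120 N, or if a joint passes its speed limit or range.

## Working session

There is one attempt and no reset: what is moved stays moved. The work goes in short steps, Python scripts to look and compute and a tool call to move; the robot and the scene stay as the last step left them, time stands still between calls to the robot, and variables do not carry over. Pictures are saved under pics/ and viewed, and the job is handed in when it is done.

Besides the shell and the picture viewer there is one more tool, called after ">>>" as name(argument=value, ...) on one line, values as JSON. move_arm: Moves the arm, as the interface text tells. Its arguments: {"type":"object","properties":{"deltas":{"type":"array","items":{"type":"object","properties":{"dp":{"type":"array","items":{"type":"number"}},"rotation":{"type":"array","items":{"type":"number"}}}}},"jaw":{"type":"number"},"squeeze":{"type":"number"}},"required":["deltas"]}

```bash
ls; mkdir -p pics; python3 - <<'E'
from station import arm
import cv2,numpy as np,pickle
s=arm.get_state();print(s)
for n in ["scene","top"]:
    f=arm.grab_frame(n);pickle.dump(f,open(f"pics/{n}0.pkl","wb"))
    cv2.imwrite(f"pics/{n}0.png",f["pixels"][:,:,::-1]);print(n,f["fx"],f["cx"],f["cy"],f["cam_to_world"])
E
```

```text
pics
{'t': 0.0, 'q': array([-8.40910024e-01,  3.59374587e-01,  1.10517661e-02, -3.36554609e-04,
       -1.22410215e+00, -2.88082033e-01]), 'qd': array([ 0.00027272, -0.00143827,  0.00123071, -0.00165096, -0.00151128,
       -0.00021992]), 'joint_efforts': array([ 6.81620240e-04, -5.82713270e+01,  2.93075609e+01,  6.99726373e+00,
        7.39057374e-03, -2.01829639e-04]), 'eef_pos': array([ 0.28835831, -0.60976099,  0.22563001]), 'ee_rot': array([-1.56914491e+00,  1.59417569e-04,  4.41689785e-01]), 'force': array([-0.20316437, -0.78380448, -0.56093829]), 'moment': array([ 0.01834042, -0.02086971,  0.02271166]), 'width': 0.087775330862569}
scene 549.4346346620655 321.2787235619485 241.6068743675064 [[ 0.623691   -0.5665557   0.53853893 -0.19784571]
 [-0.78153515 -0.46481679  0.41611076 -0.5207811 ]
 [ 0.01457201 -0.68041164 -0.73268524  1.06950969]
 [ 0.          0.          0.          1.        ]]
top 448.68400089991786 323.8697942423739 232.5234272560992 [[ 2.74451243e-02 -9.80667641e-01  1.93746597e-01  2.89576320e-01]
 [-9.99510681e-01 -2.98310968e-02 -9.40763047e-03 -5.81607082e-04]
 [ 1.50054323e-02 -1.93393600e-01 -9.81006500e-01  1.11707678e+00]
 [ 0.00000000e+00  0.00000000e+00  0.00000000e+00  1.00000000e+00]]
```

View pics/scene0.png

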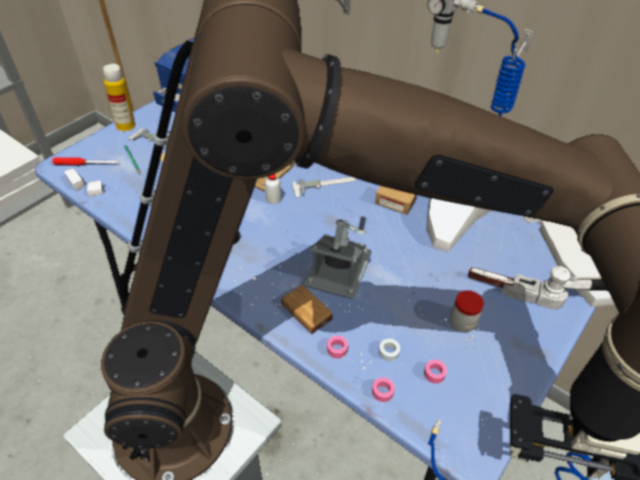

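View pics/top0.png

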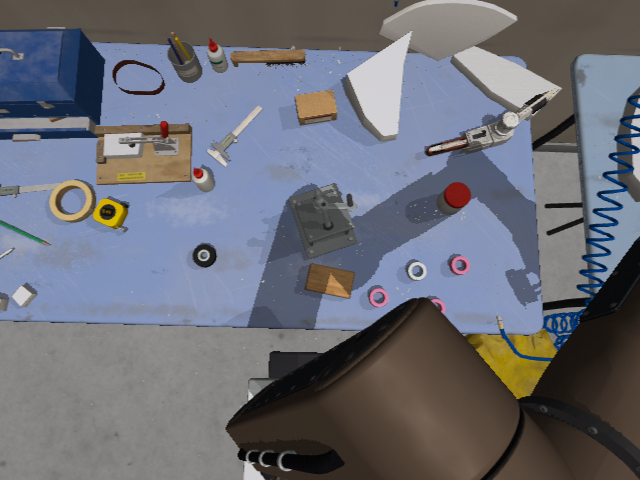

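The top view shows the machine around (326,220) with its keeper knob near (350,199). The spacer is the white ring at (416,270) with pink look-alikes around it. The wheel is at (204,255), the bottle at (202,178), the jar at (455,197) and the block at (330,280). I'll enlarge and measure.

```bash
cat > h.py <<'E'
import numpy as np,cv2,pickle
def pts(f):
    z=f["z_map"];v,u=np.mgrid[:z.shape[0],:z.shape[1]]
    P=np.stack([(u-f["cx"])/f["fx"]*z,(v-f["cy"])/f["fy"]*z,z],-1)
    M=f["cam_to_world"];return P@M[:3,:3].T+M[:3,3]
def crop(f,u0,v0,w,h,s,name):
    cv2.imwrite(name,cv2.resize(f["pixels"][v0:v0+h,u0:u0+w,::-1],None,fx=s,fy=s,interpolation=cv2.INTER_CUBIC))
E
python3 - <<'E'
from h import *
t=pickle.load(open("pics/top0.pkl","rb"));s=pickle.load(open("pics/scene0.pkl","rb"))
crop(t,270,165,110,85,7,"pics/c1.png");crop(s,290,200,100,110,5,"pics/c2.png")
P=pts(t)
for u,v in [(204,255),(200,246),(416,270),(416,262),(424,270),(330,280),(455,193),(202,175),(350,199),(326,226),(300,120),(250,290)]:
    print(u,v,P[v,u].round(4))
# spacer & wheel by height
for n,(u0,u1,v0,v1),zr in [("spacer",(398,434),(252,288),(.018,.03)),("wheel",(185,224),(236,275),(.016,.03))]:
    q=P[v0:v1,u0:u1].reshape(-1,3);q=q[(q[:,2]>zr[0])&(q[:,2]<zr[1])]
    xy=q[:,:2].astype(np.float32);c,r=cv2.minEnclosingCircle(xy);print(n,len(q),c,r,q[:,2].mean(),xy.mean(0))
E
```

```text
204 255 [ 0.4439  0.2874 -0.0013]
200 246 [0.4627 0.2929 0.0222]
416 270 [ 0.4218 -0.2449 -0.0017]
416 262 [ 0.4378 -0.2385  0.0292]
424 270 [ 0.4192 -0.2588  0.0247]
330 280 [ 0.3874 -0.029   0.0326]
455 193 [ 0.5993 -0.3219  0.0856]
202 175 [0.6255 0.2857 0.0833]
350 199 [ 0.5421 -0.0621  0.2091]
326 226 [ 0.5015 -0.0145  0.1213]
300 120 [0.7993 0.059  0.0315]
250 290 [ 0.3601  0.1673 -0.0014]Traceback (most recent call last):
  File "<stdin>", line 8, in <module>
ValueError: too many values to unpack (expected 3)
```

View pics/c1.png

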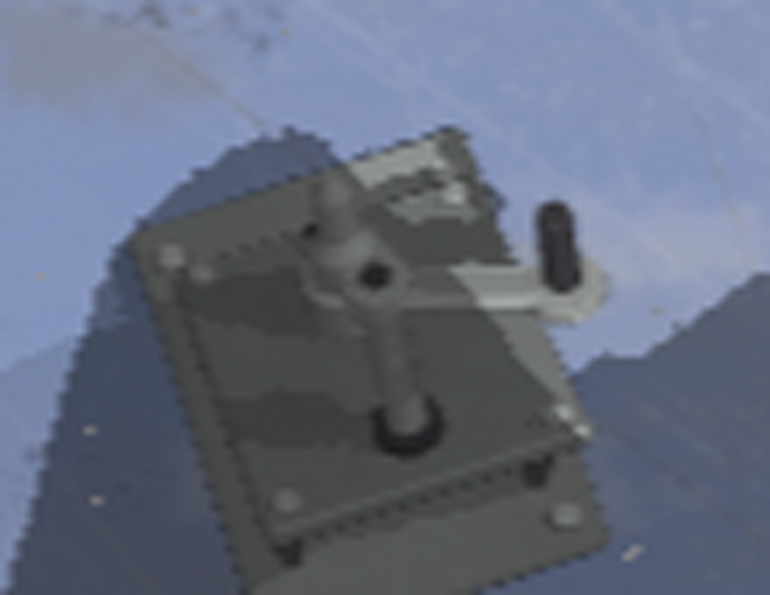

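View pics/c2.png

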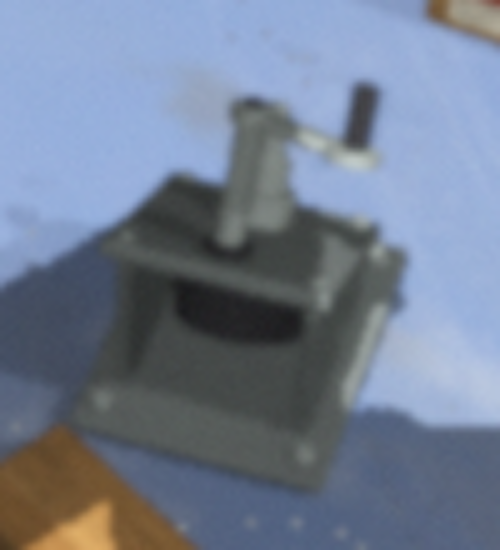

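```bash
python3 - <<'E'
from h import *
t=pickle.load(open("pics/top0.pkl","rb"));s=pickle.load(open("pics/scene0.pkl","rb"))
for f,(u0,u1,v0,v1),n in [(t,(280,365,180,262),'t'),(s,(300,380,210,300),'s')]:
    P=pts(f)
    z=P[v0:v1,u0:u1,2]
    im=cv2.applyColorMap(np.clip(z/0.22*255,0,255).astype(np.uint8),cv2.COLORMAP_JET)
    cv2.imwrite(f"pics/z{n}.png",cv2.resize(im,None,fx=7,fy=7,interpolation=0))
    for v in range(v0,v1,6): print(v,[int(1000*P[v,u,2]) for u in range(u0,u1,4)])
P=pts(t)
for n,(u0,u1,v0,v1),(a,b) in [("spacer",(398,434),(252,288),(.018,.032)),("wheel",(185,224),(236,275),(.016,.03))]:
    q=P[v0:v1,u0:u1].reshape(-1,3);q=q[(q[:,2]>a)&(q[:,2]<b)]
    xy=q[:,:2].astype(np.float32);c,r=cv2.minEnclosingCircle(xy);print(n,len(q),c,r,q[:,2].mean(),xy.mean(0))
E
```

```text
180 [2, -2, -1, -1, -1, 0, -1, 0, 1, 2, 1, 5, -4, -1, 2, -2, -3, 1, 0, 0, -2, 0]
186 [-1, 0, 0, 3, 0, 1, 1, 0, 2, 2, 2, 4, 13, 12, 9, 0, -2, 1, 0, 2, 1, 0]
192 [-1, 2, 3, 1117, 1, 0, -1, 16, 14, 133, 10, 14, 11, 62, 64, 4, 3, 2, 0, 0, 0, 1]
198 [2, -2, 12, 15, 10, 15, 13, 15, 62, 122, 114, 68, 69, 74, 76, 76, 0, 212, 0, 0, 0, 3]
204 [3, 3, 1, 11, 63, 66, 66, 67, 74, 106, 175, 180, 171, 179, 177, 182, 186, 194, 192, 0, -2, 2]
210 [2, 2, -1, 11, 73, 75, 76, 79, 80, 91, 97, 174, 86, 90, 92, 98, 94, 186, 189, 0, 0, 0]
216 [1, 0, 3, 0, 14, 88, 88, 85, 90, 92, 92, 153, 146, 100, 101, 105, 103, 108, -2, -1, 0, 0]
222 [0, 2, 1, 1, 15, 12, 93, 99, 100, 100, 102, 131, 131, 111, 115, 114, 113, 117, 116, -2, 2, -2]
228 [-1, 2, 1, 2, 0, 15, 104, 106, 106, 109, 112, 119, 123, 118, 119, 118, 122, 121, 117, 0, -2, -3]
234 [2, 0, 3, 0, 0, 10, 13, 114, 116, 117, 120, 120, 121, 121, 11, 15, 13, 1117, 9, 2, -1, 0]
240 [-1, 1, 2, 1, 1, 0, 15, 120, 118, 115, 13, 12, 11, 14, 13, 14, 9, 10, 11, 5, 0, 2]
246 [0, -3, 0, 0, 1, 0, 8, 11, 12, 8, 13, 15, 11, 11, 11, 13, 11, -2, 1, 0, -1, 0]
252 [0, 0, 0, -1, 0, 0
[... 723 characters left out ...]
, 106, 100, 99, 15, 13, 1, 3]
258 [-1, 2, 3, 1, 83, 48, 16, 63, 70, 72, 116, 119, 117, 124, 119, 41, 12, 11, 0, 0]
264 [0, 2, 1, 0, 60, 29, 14, 49, 58, 58, 61, 59, 52, 99, 64, 15, 7, 1, 1, 5]
270 [0, 0, 2, 12, 37, 14, 12, 10, 11, 11, 13, 10, 12, 77, 34, 11, 9, 2, 2, 0]
276 [-1, 1, 9, 11, 16, 11, 10, 14, 15, 13, 9, 16, 10, 50, 12, 14, 3, 0, 0, -3]
282 [0, 2, 8, 15, 6, 12, 14, 13, 11, 15, 15, 10, 14, 27, 12, 0, 0, -1, 2, 2]
288 [29, 36, 1069, -2, 9, 7, 12, 11, 14, 13, 6, 14, 11, 14, 13, 0, 0, 0, 1, 0]
294 [30, 29, 30, 30, 1, 0, 1, 4, 0, 0, 7, 10, 13, 12, 7, 1, 0, 6, 3, 1]Traceback (most recent call last):
  File "<stdin>", line 10, in <module>
ValueError: too many values to unpack (expected 3)
```

View pics/zt.png

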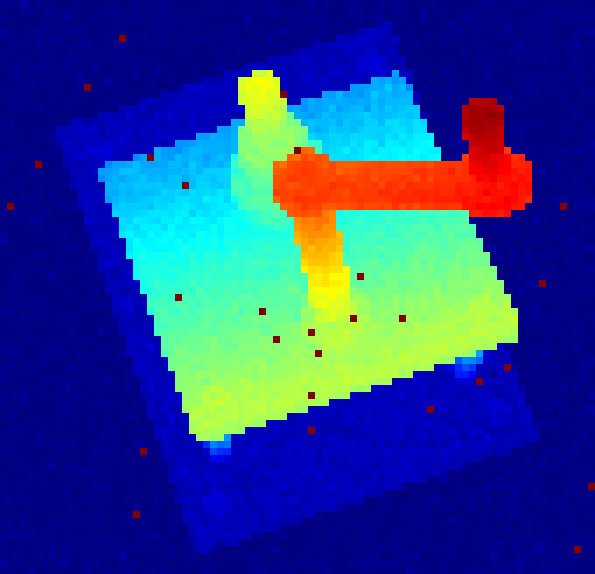

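```bash
cat >> h.py <<'E'
def frame(p):
    # p: x0,y0,yaw of lean direction, z0 ; spindle frame R columns
    c,s=np.cos(p[2]),np.sin(p[2]);l=np.array([c,s,0]);k=np.array([0,0,1.])
    z=.5*l+np.sqrt(.75)*k;x=-np.sqrt(.75)*l+.5*k;y=np.cross(z,x)
    return np.stack([x,y,z],1),np.array([p[0],p[1],p[3]])
def cyl(P,cx,cy,z0,z1,r):
    d=np.hypot(P[:,0]-cx,P[:,1]-cy)-r;e=np.maximum(z0-P[:,2],P[:,2]-z1)
    return np.minimum(np.maximum(d,e),0)+np.hypot(np.maximum(d,0),np.maximum(e,0))
def sdf(P):
    d=[]
    b=np.stack([np.maximum(-.043-P[:,0],P[:,0]-.085),np.abs(P[:,1])-.056,np.maximum(-.026-P[:,2],P[:,2]+.016)],1)
    d.append(np.linalg.norm(np.maximum(b,0),axis=1)+np.minimum(b.max(1),0))
    d+= [cyl(P,0,0,-.016,0,.017),cyl(P,0,0,0,.014,.012),cyl(P,0,0,.014,.02,.0095),cyl(P,0,0,.02,.038,.007),cyl(P,0,0,.038,.045,.005),cyl(P,.062,0,-.016,.049,.007)]
    return np.min(np.abs(d),0)
E
cat > fit.py <<'E'
from h import *
from scipy.optimize import least_squares
def pick(f,box,p0):
    P=pts(f)[box[2]:box[3],box[0]:box[1]].reshape(-1,3)
    R,o=frame(p0);L=(P-o)@R
    m=(L[:,2]>-.019)&(L[:,2]<.046)&(L[:,0]>-.05)&(L[:,0]<.09)&(abs(L[:,1])<.062)&(P[:,2]>.03)
    return P[m]
def fit(sets,p0):
    for it in range(3):
        Q=np.concatenate([pick(f,b,p0) for f,b in sets])
        fn=lambda p:np.minimum(sdf((Q-frame(p)[1])@frame(p)[0]),.008)*1000
        r=least_squares(fn,p0,loss='soft_l1',x_scale=[.01,.01,.05,.01],diff_step=1e-4);p0=r.x
    return p0,len(Q),np.median(fn(p0))
if __name__=="__main__":
    t=pickle.load(open("pics/top0.pkl","rb"));s=pickle.load(open("pics/scene0.pkl","rb"))
    bt=(280,365,180,262);bs=(300,380,210,300)
    from itertools import product
    best=None
    P=pts(t);print(P[200,315],P[202,307])
    for x,y,w in product([.52,.55,.58],[-.02,.0,.02,],[0,.25,.5]):
        r=fit([(t,bt),(s,bs)],np.array([x,y,w,.095]))
        sc=(r[2],-r[1])
        if best is None or r[1]-400*r[2]>best[1]-400*best[2]: best=r;print(r)
    for S in [[(t,bt)],[(s,bs)]]: print(fit(S,best[0].copy()))
    R,o=frame(best[0]);print(R,o)
    for f,b in [(t,bt),(s,bs)]:
        Q=pts(f)[b[2]:b[3],b[0]:b[1]].reshape(-1,3);L=(Q-o)@R
        k=L[(L[:,2]>.058)&(L[:,2]<.09)&(L[:,1]>.03)&(Q[:,2]<.25)]
        print("knob",np.median(k,0),k.min(0),k.max(0),len(k))
        k=L[(L[:,2]>.02)&(L[:,2]<.037)&(abs(L[:,0])<.02)&(abs(L[:,1])<.02)]
        print("shaft",len(k),k.min(0),k.max(0))
    for n,(u0,u1,v0,v1),(a,b) in [("spacer",(398,434),(252,288),(.018,.032)),("wheel",(185,224),(236,275),(.016,.03))]:
        q=P[v0:v1,u0:u1].reshape(-1,3);q=q[(q[:,2]>a)&(q[:,2]<b)]
        c,rr=cv2.minEnclosingCircle(q[:,:2].astype(np.float32));print(n,len(q),c,rr,q[:,2].mean(),q.mean(0))
E
python3 fit.py
```

```text
[0.56428181 0.0124251  0.11166811] [0.5707422  0.03215073 0.06751882]
(array([0.56122273, 0.00231029, 0.35699908, 0.09609709]), 2673, np.float64(0.8925790209370248))
(array([0.56122268, 0.00231023, 0.35699985, 0.09609712]), 2673, np.float64(0.8925431112029253))
(array([0.56121897, 0.00230673, 0.35706302, 0.09609931]), 2673, np.float64(0.8917612135365474))
(array([0.56104899, 0.00262733, 0.35708883, 0.09585995]), 1716, np.float64(0.933714971972067))
(array([0.56152898, 0.00196781, 0.35317296, 0.0964142 ]), 969, np.float64(0.7911099824361488))
[[-0.81140294  0.34952401  0.4684637 ]
 [-0.30269667 -0.93692741  0.174762  ]
 [ 0.5         0.          0.8660254 ]] [0.56121897 0.00230673 0.09609931]
knob [0.08947773 0.0514334  0.0755833 ] [0.08034529 0.0463475  0.05866025] [0.09476302 0.05849179 0.08726352] 66
shaft 36 [-0.00638412 -0.00741012  0.0201172 ] [0.00855973 0.00587875 0.03692554]
knob [0.0883483  0.05405289 0.07246346] [0.08180579 0.04728036 0.058509  ] [0.09670444 0.05955065 0.0859941 ] 68
shaft 15 [-0.00028454 -0.00160974  0.02052584] [0.00951777 0.00670772 0.02980376]Traceback (most recent call last):
  File "fit.py", line 32, in <module>
    for n,(u0,u1,v0,v1),(a,b) in [("spacer",(398,434),(252,288),(.018,.032)),("wheel",(185,224),(236,275),(.016,.03))]:
        ^^^^^^^^^^^^^^^^^^^^^
ValueError: too many values to unpack (expected 3)
```

```bash
python3 - <<'E'
from h import *
from scipy.optimize import least_squares
t=pickle.load(open("pics/top0.pkl","rb"));s=pickle.load(open("pics/scene0.pkl","rb"))
for n,f,g,h,ro,ri in [("spacer",t,(396,436,250,290),.024,.023,.014),("spacer",s,(372,406,332,364),.024,.023,.014),("wheel",t,(184,225,234,277),.022,.028,.009)]:
    q=pts(f)[g[2]:g[3],g[0]:g[1]].reshape(-1,3);q=q[(q[:,2]>.006)&(q[:,2]<.036)]
    def fn(p):
        r=np.hypot(q[:,0]-p[0],q[:,1]-p[1]);d=np.maximum(r-ro,ri-r);e=np.maximum(-q[:,2],q[:,2]-h)
        return 1000*np.minimum(abs(np.minimum(np.maximum(d,e),0)+np.hypot(np.maximum(d,0),np.maximum(e,0))),.01)
    r=least_squares(fn,q[:,:2].mean(0),loss='soft_l1',diff_step=1e-4);print(n,len(q),r.x,np.median(fn(r.x)),q[:,2].max())
crop(t,180,160,270,150,2.9,"pics/c3.png")
E
```

```text
spacer 216 [ 0.4175867  -0.24106476] 0.9091211986866892 0.029568311056744623
spacer 318 [ 0.4186451  -0.24160235] 1.0859519188309765 0.02940967815586437
wheel 410 [0.44151632 0.28436625] 1.1385008954885936 0.026795909966937703
```

View pics/c3.png

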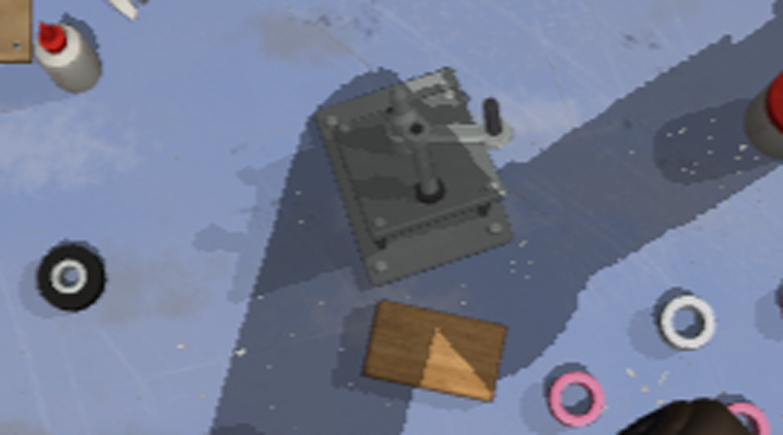

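```bash
cat >> h.py <<'E'
from scipy.spatial.transform import Rotation as Ro
SP,SO=frame([.56122,.00231,.35706,.0961])
def toolR(yaw,tilt): # tilt about tool z, deg
    return Ro.from_euler('xyz',[-np.pi/2,0,yaw])*Ro.from_rotvec([0,0,np.radians(tilt)])
def sp(x,y,z): return SO+SP@np.array([x,y,z])
def go(target,R):
    from station import arm
    s=arm.get_state();Rc=Ro.from_euler('xyz',s["ee_rot"])
    d=Rc.inv().apply(np.array(target)-s["eef_pos"])*1000
    print("t",round(s["t"],2),"pos",s["eef_pos"].round(4),"w",round(s["width"],4),"F",s["force"].round(1),"q",s["q"].round(2))
    print("dp",d.round(1),"|",round(np.linalg.norm(d),1),"rot",np.degrees((Rc.inv()*R).as_rotvec()).round(2))
    L=SP.T@(s["eef_pos"]-SO)*1000;print("tcp in spindle mm",L.round(1))
E
python3 -c "
from h import *
go([.418,-.2413,.11],toolR(.357,0))"
```

```text
t 0.1 pos [ 0.2884 -0.6098  0.2257] w 0.0878 F [-1.   0.1  0.3] q [-0.84  0.36  0.01 -0.   -1.22 -0.29]
dp [274.7 116.1 277.6] | 407.4 rot [-0.09  4.85 -0.01]
tcp in spindle mm [ 471.5  478.1 -122.5]
```

>>> move_arm(deltas=[{"dp":[20,0,24],"rotation":[0,4.8,0]},{"dp":[26,0,26],"rotation":[0,0,0]},{"dp":[26,6,26],"rotation":[0,0,0]},{"dp":[26,10,26],"rotation":[0,0,0]},{"dp":[26,10,26],"rotation":[0,0,0]}], jaw=70)

```text
t: 0.52
eef_pos: [0.3561, -0.4458, 0.1964]
ee_rot: [-1.567, 0.003, 0.345]
force: [1.3, -0.1, -0.2]
width: 0.0652
```

```bash
python3 -c "
from h import *
go([.418,-.2413,.11],toolR(.357,0))"
```

```text
t 0.52 pos [ 0.3561 -0.4458  0.1964] w 0.0652 F [ 1.3 -0.1 -0.2] q [-0.55  0.21 -0.26 -0.   -1.1  -0.67]
dp [127.6  86.6 171.3] | 230.5 rot [-0.19 -0.7  -0.14]
tcp in spindle mm [352.2 348.2 -87.5]
```

>>> move_arm(deltas=[{"dp":[24,16,32],"rotation":[0,-0.7,0]},{"dp":[24,16,32],"rotation":[0,0,0]},{"dp":[24,16,32],"rotation":[0,0,0]},{"dp":[24,16,32],"rotation":[0,0,0]},{"dp":[18,14,25],"rotation":[0,0,0]}])

```text
t: 0.93
eef_pos: [0.4081, -0.2649, 0.1204]
ee_rot: [-1.569, 0.001, 0.357]
force: [0.5, -0.6, -0.6]
width: 0.0637
```

```bash
python3 -c "
from h import *
go([.418,-.2413,.11],toolR(.357,0))"
```

```text
t 0.93 pos [ 0.4081 -0.2649  0.1204] w 0.0637 F [ 0.5 -0.6 -0.6] q [-0.17  0.15 -0.54 -0.   -0.88 -1.04]
dp [17.6 10.4 18.7] | 27.7 rot [-0.11 -0.02 -0.04]
tcp in spindle mm [217.3 196.9 -97.4]
```

>>> move_arm(deltas=[{"dp":[17.5,10,18.5],"rotation":[0,0,0]},{"dp":[0,0,0],"rotation":[0,0,0]}])

```text
t: 1.1
eef_pos: [0.4171, -0.2357, 0.1075]
ee_rot: [-1.566, 0.003, 0.36]
force: [-0.8, -0.6, 0.2]
width: 0.0637
```

```bash
python3 - <<'E'
from h import *
from station import arm
go([.418,-.2413,.004],toolR(.357,0))
f=arm.grab_frame("wrist");pickle.dump((arm.get_state(),f),open("pics/w1.pkl","wb"))
print({k:v for k,v in f.items() if k not in("pixels","z_map")})
cv2.imwrite("pics/w1.png",f["pixels"][:,:,::-1])
E
```

```text
t 1.1 pos [ 0.4171 -0.2357  0.1075] w 0.0637 F [-0.8 -0.6  0.2] q [-0.1   0.16 -0.57 -0.   -0.85 -1.1 ]
dp [ -0.8 103.5  -6. ] | 103.6 rot [-0.26  0.16 -0.19]
tcp in spindle mm [194.7 172.6 -99.3]
{'fx': 371.64829954431775, 'fy': 371.64829954431775, 'cx': 321.2021866473752, 'cy': 240.6529447196192, 'mount': array([[-6.85869866e-04,  9.57331912e-01,  2.88989863e-01,
        -7.77257062e-02],
       [ 8.28306074e-04, -2.88989288e-01,  9.57331972e-01,
        -1.57974362e-01],
       [ 9.99999422e-01,  8.95977210e-04, -5.94754793e-04,
        -7.13511600e-04],
       [ 0.00000000e+00,  0.00000000e+00,  0.00000000e+00,
         1.00000000e+00]])}
```

View pics/w1.png

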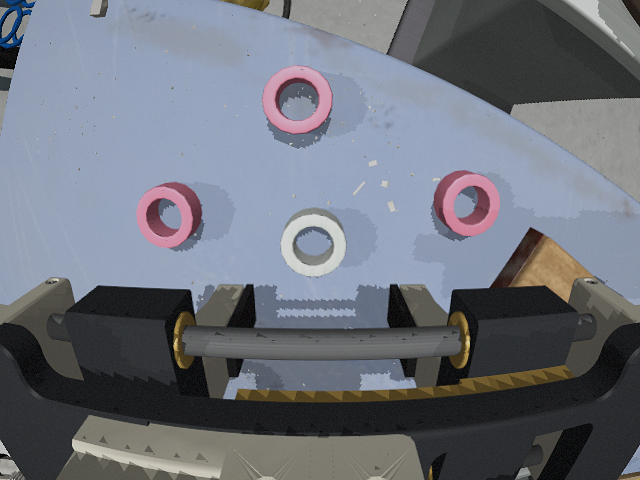

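The wrist view shows the white spacer centred at about (313,244), just ahead of the fingers, with three pink rings well clear at (170,215), (298,100) and (466,203). I'll cross-check the spacer position with the wrist depth.

```bash
cat >> h.py <<'E'
def wpts(f,s):
    z=f["z_map"];v,u=np.mgrid[:480,:640];a=(u-f["cx"])/f["fx"];b=(v-f["cy"])/f["fy"]
    r=np.hypot(a,b)+1e-9;k=np.tan(r)/r
    P=np.stack([a*k*z,b*k*z,z],-1);M=f["mount"]
    P=P@M[:3,:3].T+M[:3,3]
    R=Ro.from_euler('xyz',s["ee_rot"]).as_matrix();return P@R.T+s["eef_pos"]
def ring(q,h,ro,ri):
    from scipy.optimize import least_squares
    def fn(p):
        r=np.hypot(q[:,0]-p[0],q[:,1]-p[1]);d=np.maximum(r-ro,ri-r);e=np.maximum(-q[:,2],q[:,2]-h)
        return 1000*np.minimum(abs(np.minimum(np.maximum(d,e),0)+np.hypot(np.maximum(d,0),np.maximum(e,0))),.01)
    r=least_squares(fn,q[:,:2].mean(0),loss='soft_l1',diff_step=1e-4);return r.x,np.median(fn(r.x)),len(q)
E
python3 - <<'E'
from h import *
s,f=pickle.load(open("pics/w1.pkl","rb"))
print(s["t"],s["eef_pos"])
P=wpts(f,s);q=P[200:282,272:352].reshape(-1,3);print(P[150,200]);q=q[(q[:,2]>.006)&(q[:,2]<.036)]
print(ring(q,.024,.023,.014),np.percentile(q[:,2],[5,50,95]))
go([.418,-.2413,.004],toolR(.357,0))
E
```

```text
1.15 [ 0.41676911 -0.23679141  0.10809546]
[ 0.38542461 -0.34441383 -0.00049551]
(array([ 0.41816893, -0.24291955]), np.float64(0.39901771256965063), 2640) [0.00948228 0.023923   0.02525984]
t 1.15 pos [ 0.4168 -0.2368  0.1081] w 0.0634 F [-0.7  1.1 -0. ] q [-0.11  0.16 -0.57 -0.   -0.85 -1.1 ]
dp [-1.000e-01  1.041e+02 -5.100e+00] | 104.2 rot [-0.25  0.2  -0.2 ]
tcp in spindle mm [195.6 173.5 -99.1]
```

>>> move_arm(deltas=[{"dp":[0,30,-4],"rotation":[0,0,0]},{"dp":[0,34,-1],"rotation":[0,0,0]},{"dp":[0,20,0],"rotation":[0,0,0]},{"dp":[0,8,0],"rotation":[0,0,0]},{"dp":[0,2,0],"rotation":[0,0,0]}])

```text
t: 1.57
eef_pos: [0.4214, -0.2434, 0.014]
ee_rot: [-1.571, -0.002, 0.364]
force: [-0.3, -0.2, 0.9]
width: 0.0633
```

```bash
python3 -c "
from h import *
go([.418,-.242,.004],toolR(.357,0))"
```

```text
t 1.57 pos [ 0.4214 -0.2434  0.014 ] w 0.0633 F [-0.3 -0.2  0.9] q [-0.12  0.31 -0.65 -0.   -0.61 -1.09]
dp [-2.7 10.   2.5] | 10.7 rot [0.01 0.37 0.13]
tcp in spindle mm [ 146.8  181.3 -179.5]
```

>>> move_arm(deltas=[{"dp":[-2,7,2],"rotation":[0,0,0]},{"dp":[0,0,0],"rotation":[0,0,0]}])

```text
t: 1.73
eef_pos: [0.4186, -0.2431, 0.007]
ee_rot: [-1.571, -0.002, 0.362]
force: [-0.2, 0.6, -0.6]
width: 0.0635
```

```bash
python3 -c "
from h import *
go([.418,-.242,.004],toolR(.357,0))"
```

```text
t 1.73 pos [ 0.4186 -0.2431  0.007 ] w 0.0635 F [-0.2  0.6 -0.6] q [-0.12  0.32 -0.67 -0.   -0.59 -1.09]
dp [-0.2  3.   1.3] | 3.3 rot [0.  0.3 0.1]
tcp in spindle mm [ 145.4  180.1 -186.8]
```

>>> move_arm(deltas=[{"dp":[0,2.5,1],"rotation":[0,0,0]},{"dp":[0,0,0],"rotation":[0,0,0]}])

```text
t: 1.9
eef_pos: [0.4191, -0.2427, 0.0058]
ee_rot: [-1.572, -0.004, 0.362]
force: [0.5, -0.2, 0.4]
width: 0.0637
```

>>> move_arm(deltas=[{"dp":[0,0,0],"rotation":[0,0,0]},{"dp":[0,0,0],"rotation":[0,0,0]},{"dp":[0,0,0],"rotation":[0,0,0]},{"dp":[0,0,0],"rotation":[0,0,0]}], jaw=255, squeeze=20)

```text
t: 2.23
eef_pos: [0.4209, -0.243, 0.0082]
ee_rot: [-1.575, -0.008, 0.362]
force: [0.4, -0.5, -0.2]
width: 0.0445
```

```bash
python3 -c "
from h import *
go(sp(0,0,.10),toolR(.357,30))"
```

```text
t 2.23 pos [ 0.4209 -0.243   0.0082] w 0.0445 F [ 0.4 -0.5 -0.2] q [-0.12  0.31 -0.67 -0.   -0.58 -1.09]
dp [ 269.5 -173.1  178.7] | 366.8 rot [ 0.29  0.24 30.45]
tcp in spindle mm [ 144.2  180.8 -184.7]
```

>>> move_arm(deltas=[{"dp":[0,-15,0],"rotation":[0,0,0]},{"dp":[0,-35,0],"rotation":[0,0,0]},{"dp":[0,-41,0],"rotation":[0,0,0]},{"dp":[5,-41,5],"rotation":[0,0,0]},{"dp":[10,-38,10],"rotation":[0,0,0]}])

```text
t: 2.65
eef_pos: [0.4214, -0.2229, 0.1765]
ee_rot: [-1.564, 0.009, 0.359]
force: [1.8, -0.4, -1.4]
width: 0.0447
```

>>> move_arm(deltas=[{"dp":[14,-34,14],"rotation":[0,0,0]},{"dp":[18,-30,14],"rotation":[0,0,0]},{"dp":[26,-10,16],"rotation":[0,0,0]},{"dp":[30,0,20],"rotation":[0,0,0]}])

```text
t: 2.98
eef_pos: [0.4834, -0.1318, 0.2656]
ee_rot: [-1.571, -0.007, 0.355]
force: [1.4, -0.1, -1.6]
width: 0.0448
```

```bash
python3 -c "
from h import *
go(sp(0,0,.20),toolR(.357,30))"
```

```text
t 2.98 pos [ 0.4834 -0.1318  0.2656] w 0.0448 F [ 1.4 -0.1 -1.6] q [ 0.13  0.04 -0.3  -0.   -1.22 -1.34]
dp [219.6  -2.3  99. ] | 240.9 rot [-3.000e-02 -1.200e-01  3.037e+01]
tcp in spindle mm [188.5  98.5  86.9]
```

>>> move_arm(deltas=[{"dp":[34,-4,15],"rotation":[0,0,0]},{"dp":[37,-4,16],"rotation":[0,0,0]},{"dp":[37,-2,16],"rotation":[0,0,0]},{"dp":[37,0,16],"rotation":[0,0,3]},{"dp":[30,0,14],"rotation":[0,0,5]}])

```text
t: 3.4
eef_pos: [0.6226, 0.0078, 0.2855]
ee_rot: [-1.572, 0.119, 0.354]
force: [1.9, -1.5, 0.6]
width: 0.0446
```

```bash
python3 -c "
from h import *
go(sp(0,0,.20),toolR(.357,30))"
```

```text
t 3.4 pos [0.6226 0.0078 0.2855] w 0.0446 F [ 1.9 -1.5  0.6] q [ 0.33  0.31  0.07  0.   -1.45 -1.55]
dp [42.2 11.2 16.4] | 46.6 rot [ 1.000e-02 -1.900e-01  2.319e+01]
tcp in spindle mm [ 43.2  16.3 193.7]
```

>>> move_arm(deltas=[{"dp":[15,2,6],"rotation":[0,0,6.5]},{"dp":[12,0,5],"rotation":[0,0,6.5]},{"dp":[4,0,2],"rotation":[0,0,6]},{"dp":[0,0,0],"rotation":[0,0,3]}])

```text
t: 3.73
eef_pos: [0.6506, 0.0382, 0.2773]
ee_rot: [-1.573, 0.519, 0.359]
force: [-0.7, -0.2, -2.5]
width: 0.0442
```

```bash
python3 -c "
from h import *
go(sp(0,0,.12),toolR(.357,30))"
```

```text
t 3.73 pos [0.6506 0.0382 0.2773] w 0.0442 F [-0.7 -0.2 -2.5] q [ 0.36  0.63  0.45  0.   -1.92 -1.57]
dp [ 6.9 85.1 -2.1] | 85.4 rot [0.18 0.09 0.26]
tcp in spindle mm [  7.3  -2.4 205.1]
```

>>> move_arm(deltas=[{"dp":[3,34,-1],"rotation":[0,0,0]},{"dp":[3,38,-1],"rotation":[0,0,0]},{"dp":[1,38,0],"rotation":[0,0,0]},{"dp":[0,12,0],"rotation":[0,0,0]},{"dp":[0,0,0],"rotation":[0,0,0]}])

```text
t: 4.15
eef_pos: [0.6001, 0.0191, 0.1547]
ee_rot: [-1.572, 0.534, 0.362]
force: [-0.0, 0.4, -0.0]
width: 0.0446
```

```bash
python3 - <<'E'
from h import *
from station import arm
go(sp(0,0,.075),toolR(.357,30))
for n in ["wrist","scene","top"]:
    f=arm.grab_frame(n);s=arm.get_state();pickle.dump((s,f),open(f"pics/{n}2.pkl","wb"))
    cv2.imwrite(f"pics/{n}2.png",f["pixels"][:,:,::-1]) if n=="wrist" else crop(f,270,160,140,100,5,f"pics/{n}2.png")
E
```

```text
t 4.15 pos [0.6001 0.0191 0.1547] w 0.0446 F [-0.   0.4 -0. ] q [ 0.36  0.62  0.15  0.   -1.63 -1.57]
dp [-7.3 -3.  -2.1] | 8.2 rot [ 0.2   0.24 -0.58]
tcp in spindle mm [-7.3 -2.1 71.9]
```

View pics/wrist2.png

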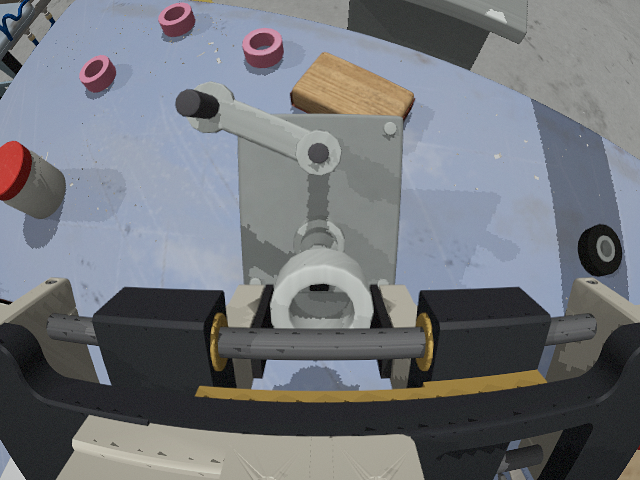

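View pics/scene2.png

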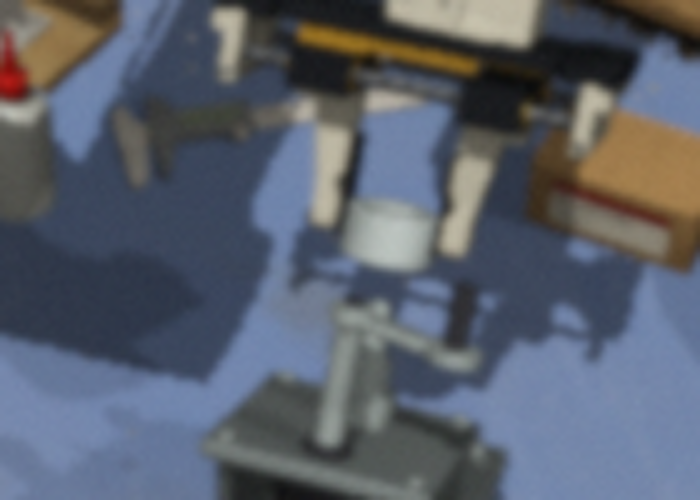

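View pics/top2.png

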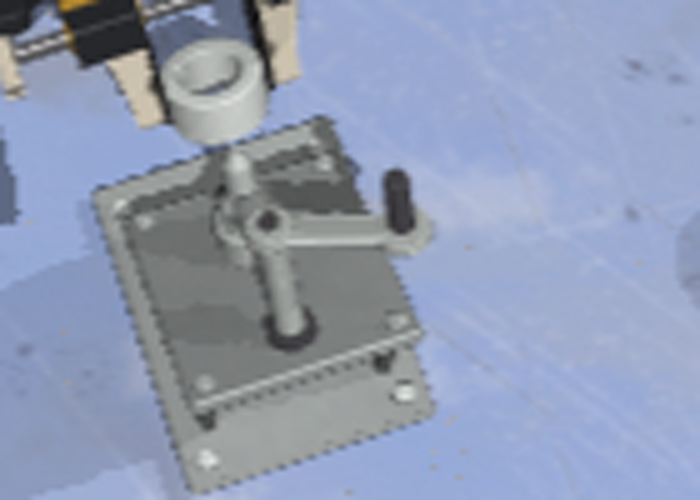

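The three views show the spacer held cleanly. It sits at about (322,290) in the wrist view, just short of the spindle tip and offset from it. I'll measure the relative alignment.

```bash
cat > meas.py <<'E'
from h import *
from scipy.optimize import least_squares
def tube(q,ro,ri,H,p0):
    # q in frame where axis ~ z. p=(cx,cy,cz mid, ax, ay tilts)
    def fn(p):
        R=Ro.from_rotvec([p[3],p[4],0]).as_matrix();L=(q-p[:3])@R
        r=np.hypot(L[:,0],L[:,1]);d=np.maximum(r-ro,ri-r);e=abs(L[:,2])-H/2
        return 1000*np.minimum(abs(np.minimum(np.maximum(d,e),0)+np.hypot(np.maximum(d,0),np.maximum(e,0))),.006)
    r=least_squares(fn,p0,loss='soft_l1',x_scale=[.01,.01,.01,.1,.1],diff_step=1e-4);return r.x,np.median(fn(r.x))
def held(P,s,pix,box,ro,ri,H,mid,cond):
    # P world; return in spindle frame
    q=P[box[2]:box[3],box[0]:box[1]].reshape(-1,3);c=pix[box[2]:box[3],box[0]:box[1]].reshape(-1,3).astype(int)
    R=Ro.from_euler('xyz',s["ee_rot"]).as_matrix();T=(q-s["eef_pos"])@R
    m=cond(c)&(np.hypot(T[:,0],T[:,2])<ro+.012)&(abs(T[:,1]+mid)<H/2+.012)
    L=(q[m]-SO)@SP;c0=(s["eef_pos"]-SO)@SP
    x,e=tube(L,ro,ri,H,np.array([c0[0],c0[1],c0[2]+mid,0,0]))
    print("held obj in spindle: mm",(x[:3]*1000).round(1),"tilt",x[3:].round(3),"res",e.round(2),m.sum(),"tcp",(c0*1000).round(1))
    return x
E
python3 - <<'E'
from meas import *
white=lambda c:(c.min(1)>120)&(c.max(1)-c.min(1)<25)
s,f=pickle.load(open("pics/wrist2.pkl","rb"));held(wpts(f,s),s,f["pixels"],(262,378,235,332),.023,.014,.024,.006,white)
P=wpts(f,s)
from fit import fit
import fit as F
Q=P[105:300,235:410].reshape(-1,3)
L=(Q-SO)@SP;m=(L[:,2]>-.019)&(L[:,2]<.044)&(L[:,0]>-.05)&(L[:,0]<.09)&(abs(L[:,1])<.062);Q=Q[m]
fn=lambda p:np.minimum(sdf((Q-frame(p)[1])@frame(p)[0]),.008)*1000
p0=np.array([.56122,.00231,.35706,.0961]);r=least_squares(fn,p0,loss='soft_l1',x_scale=[.01,.01,.05,.01],diff_step=1e-4);print("spindle from wrist",r.x,np.median(fn(r.x)),len(Q))
for n,b in [("scene",(320,372,195,222)),("top",(296,330,165,192))]:
    s,f=pickle.load(open(f"pics/{n}2.pkl","rb"));held(pts(f),s,f["pixels"],b,.023,.014,.024,.006,white)
E
```

```text
held obj in spindle: mm [-5.7 -1.2 76.7] tilt [ 0.001 -0.021] res 0.3 4994 tcp [-7.4 -2.1 72.7]
spindle from wrist [0.56277014 0.00204654 0.35492033 0.09546674] 0.45515253986300186 21331
held obj in spindle: mm [-5.  -0.2 77.3] tilt [ 0.001 -0.058] res 1.84 237 tcp [-7.9 -1.8 74.8]
held obj in spindle: mm [-4.8 -2.5 79.3] tilt [ 0.011 -0.012] res 0.72 351 tcp [-8.2 -1.6 76.5]
```

```bash
python3 -c "
from h import *
go(sp(-.0031,-.0001,.05),toolR(.357,30))"
```

```text
t 4.3 pos [0.6032 0.0197 0.1582] w 0.0444 F [ 0.3  0.4 -0. ] q [ 0.36  0.61  0.15  0.   -1.64 -1.57]
dp [-5.  26.5 -1.4] | 27.0 rot [ 0.29  0.24 -0.23]
tcp in spindle mm [-8.2 -1.6 76.5]
```

>>> move_arm(deltas=[{"dp":[-3,4,-1],"rotation":[0,0,0]},{"dp":[-2,8,0],"rotation":[0,0,0]},{"dp":[0,8,0],"rotation":[0,0,0]},{"dp":[0,6,0],"rotation":[0,0,0]}])

```text
t: 4.63
eef_pos: [0.5911, 0.0132, 0.1422]
ee_rot: [-1.575, 0.515, 0.362]
force: [-0.8, -0.5, -1.9]
width: 0.0443
```

```bash
python3 -c "
from h import *
go(sp(-.0031,-.0001,.035),toolR(.357,30))"
```

```text
t 4.63 pos [0.5911 0.0132 0.1422] w 0.0443 F [-0.8 -0.5 -1.9] q [ 0.36  0.6   0.09  0.01 -1.58 -1.57]
dp [-1.6 20.8  0.5] | 20.8 rot [0.38 0.23 0.47]
tcp in spindle mm [-4.5  0.3 55.8]
```

>>> move_arm(deltas=[{"dp":[-1.5,6,0.4],"rotation":[0.3,0,0.4]},{"dp":[0,6,0],"rotation":[0,0,0]},{"dp":[0,6,0],"rotation":[0,0,0]},{"dp":[0,3,0],"rotation":[0,0,0]},{"dp":[0,0,0],"rotation":[0,0,0]}])

```text
t: 5.05
eef_pos: [0.5776, 0.0086, 0.1224]
ee_rot: [-1.569, 0.524, 0.361]
force: [0.2, -0.3, -1.3]
width: 0.0448
```

```bash
python3 - <<'E'
from meas import *
from station import arm
go(sp(-.0031,-.0001,.008),toolR(.357,30))
f=arm.grab_frame("wrist");s=arm.get_state();pickle.dump((s,f),open("pics/wrist3.pkl","wb"))
crop(f,180,90,280,250,2.8,"pics/wrist3.png")
white=lambda c:(c.min(1)>120)&(c.max(1)-c.min(1)<25)
held(wpts(f,s),s,f["pixels"],(262,378,235,332),.023,.014,.024,.004,white)
E
```

```text
t 5.05 pos [0.5776 0.0086 0.1224] w 0.0448 F [ 0.2 -0.3 -1.3] q [ 0.35  0.6   0.04  0.   -1.54 -1.56]
dp [ 1.  23.6 -0.1] | 23.6 rot [ 0.02  0.22 -0.  ]
tcp in spindle mm [-2.1 -0.2 31.6]
held obj in spindle: mm [-0.4  0.7 35.9] tilt [-0.003 -0.012] res 0.35 4938 tcp [-2.1 -0.1 31.8]
```

View pics/wrist3.png

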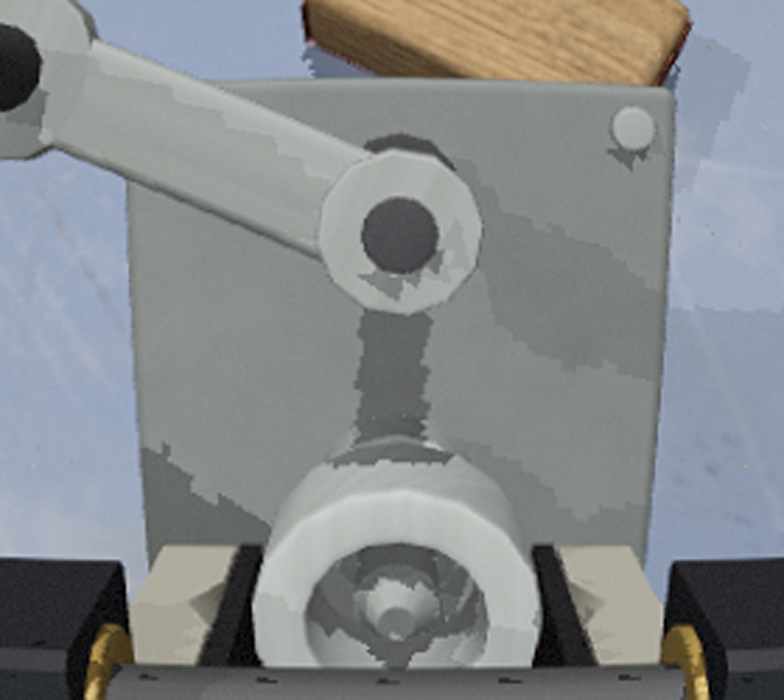

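The crop shows the spindle tip at about (395,612), well centred in the spacer's bore, so I continue down.

>>> move_arm(deltas=[{"dp":[0.8,5,0],"rotation":[0,0,0]},{"dp":[0,6,0],"rotation":[0,0,0]},{"dp":[0,5,0],"rotation":[0,0,0]},{"dp":[0,2,0],"rotation":[0,0,0]}])

```text
t: 5.43
eef_pos: [0.5703, 0.0058, 0.1056]
ee_rot: [-1.569, 0.522, 0.362]
force: [-0.7, 0.2, -0.3]
width: 0.0446
```

```bash
python3 -c "
from h import *
go(sp(-.0031,-.0001,.008),toolR(.357,30))"
```

```text
t 5.43 pos [0.5703 0.0058 0.1056] w 0.0446 F [-0.7  0.2 -0.3] q [ 0.35  0.6   0.01  0.   -1.49 -1.56]
dp [-0.6  5.   0. ] | 5.1 rot [0.05 0.23 0.09]
tcp in spindle mm [-3.6 -0.1 13. ]
```

>>> move_arm(deltas=[{"dp":[-0.5,2,0],"rotation":[0,0,0]},{"dp":[0,2,0],"rotation":[0,0,0]},{"dp":[0,1.5,0],"rotation":[0,0,0]}])

```text
t: 5.68
eef_pos: [0.5669, 0.0045, 0.1007]
ee_rot: [-1.57, 0.522, 0.362]
force: [1.5, 5.5, 11.7]
width: 0.0443
```

```bash
python3 -c "
from h import *
go(sp(-.0031,-.0001,.008),toolR(.357,30))"
```

```text
t 5.68 pos [0.5669 0.0045 0.1007] w 0.0443 F [ 1.5  5.5 11.7] q [ 0.35  0.6  -0.01  0.   -1.48 -1.56]
dp [ 0.1 -1.   0. ] | 1.0 rot [0.08 0.24 0.07]
tcp in spindle mm [-3. -0.  7.]
```

>>> move_arm(deltas=[{"dp":[0,0,0],"rotation":[0,0,0]},{"dp":[0,0,0],"rotation":[0,0,0]},{"dp":[0,-3,0],"rotation":[0,0,0]}], jaw=80)

```text
t: 5.93
eef_pos: [0.5683, 0.005, 0.1036]
ee_rot: [-1.57, 0.522, 0.362]
force: [0.5, 0.3, -0.2]
width: 0.0578
```

>>> move_arm(deltas=[{"dp":[0,-15,0],"rotation":[0,0,0]},{"dp":[0,-30,0],"rotation":[0,0,0]},{"dp":[0,-25,0],"rotation":[0,0,0]},{"dp":[0,-10,0],"rotation":[0,0,0]}])

```text
t: 6.27
eef_pos: [0.6048, 0.0187, 0.1744]
ee_rot: [-1.569, 0.528, 0.361]
force: [-0.1, -0.2, -0.3]
width: 0.0605
```

```bash
python3 - <<'E'
from meas import *
from station import arm
go(sp(0,0,.15),toolR(.357,30))
f=arm.grab_frame("wrist");s=arm.get_state();pickle.dump((s,f),open("pics/wrist4.pkl","wb"))
crop(f,180,90,280,250,2.8,"pics/wrist4.png")
P=wpts(f,s);L=(P.reshape(-1,3)-SO)@SP;c=f["pixels"].reshape(-1,3).astype(int)
m=(L[:,2]>-.005)&(L[:,2]<.03)&(np.hypot(L[:,0],L[:,1])<.032)&(np.hypot(L[:,0],L[:,1])>.011)
x,e=tube(L[m],.023,.014,.024,np.array([0,0,.012,0,0]));print(x.round(4),e,m.sum())
E
```

```text
t 6.27 pos [0.6048 0.0187 0.1744] w 0.0605 F [-0.1 -0.2 -0.3] q [ 0.35  0.61  0.18  0.   -1.67 -1.56]
dp [ -1.4 -58.9  -0.2] | 59.0 rot [ 0.04  0.22 -0.27]
tcp in spindle mm [-1.1 -0.1 91. ]
[-0.0017  0.0009  0.0124  0.0017  0.0023] 0.37423526707551846 3030
```

View pics/wrist4.png

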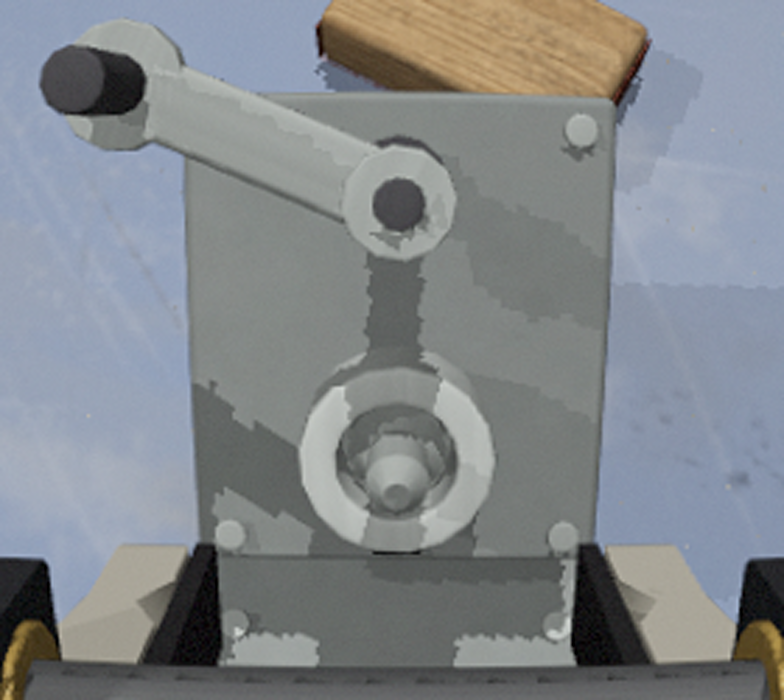

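The crop shows the spacer seated around the spindle root, and the fit gives z = 12.4 mm and square, so it is home. Next I fetch the wheel.

>>> move_arm(deltas=[{"dp":[0,-30,5],"rotation":[0,0,0]},{"dp":[0,-38,14],"rotation":[0,0,0]},{"dp":[0,-22,34],"rotation":[0,0,-3]},{"dp":[-5,-5,40],"rotation":[0,0,-6]},{"dp":[-8,0,40],"rotation":[0,0,-6]}], jaw=35)

```text
t: 6.73
eef_pos: [0.5953, 0.1542, 0.2556]
ee_rot: [-1.569, 0.277, 0.349]
force: [-0.2, 2.0, 1.2]
width: 0.0752
```

```bash
python3 -c "
from h import *
go([.4415,.2844,.11],toolR(.357,0))"
```

```text
t 6.73 pos [0.5953 0.1542 0.2556] w 0.0752 F [-0.2  2.   1.2] q [ 0.54  0.42  0.16 -0.05 -1.58 -1.75]
dp [-56.2 167.7 174.8] | 248.6 rot [ -0.14  -0.44 -15.9 ]
tcp in spindle mm [   6.1 -130.4  180.7]
```

>>> move_arm(deltas=[{"dp":[-14,16,34],"rotation":[0,0,-5.5]},{"dp":[-17,18,32],"rotation":[0,0,-5.5]},{"dp":[-17,18,32],"rotation":[0,0,-4]},{"dp":[-17,22,30],"rotation":[0,0,0]},{"dp":[-15,22,25],"rotation":[0,0,0]}])

```text
t: 7.15
eef_pos: [0.4569, 0.2759, 0.1742]
ee_rot: [-1.557, -0.022, 0.351]
force: [-0.7, 1.1, -0.8]
width: 0.0757
```

```bash
python3 -c "
from h import *
go([.4415,.2844,.11],toolR(.357,0))"
```

```text
t 7.15 pos [0.4569 0.2759 0.1742] w 0.0757 F [-0.7  1.1 -0.8] q [ 0.91  0.15 -0.39  0.   -1.   -2.13]
dp [-12.9  64.1  12.4] | 66.5 rot [-0.77 -0.35  1.27]
tcp in spindle mm [  40.9 -292.8   66.6]
```

>>> move_arm(deltas=[{"dp":[-8,20,6],"rotation":[0,0,1]},{"dp":[-4,25,3],"rotation":[-0.5,0,0]},{"dp":[0,12,0],"rotation":[0,0,0]},{"dp":[0,0,0],"rotation":[0,0,0]}])

```text
t: 7.48
eef_pos: [0.4337, 0.2822, 0.1132]
ee_rot: [-1.565, -0.003, 0.358]
force: [-0.5, 0.1, 0.8]
width: 0.0756
```

```bash
python3 - <<'E'
from meas import *
from station import arm
f=arm.grab_frame("wrist");s=arm.get_state();pickle.dump((s,f),open("pics/wrist5.pkl","wb"))
cv2.imwrite("pics/wrist5.png",f["pixels"][:,:,::-1])
go([.4415,.2844,.004],toolR(.357,0))
P=wpts(f,s).reshape(-1,3)
m=(np.hypot(P[:,0]-.4415,P[:,1]-.2844)<.04)&(P[:,2]>.006)&(P[:,2]<.035)
print(ring(P[m],.022,.028,.009),np.percentile(P[m][:,2],95))
E
```

```text
t 7.53 pos [0.434  0.2822 0.114 ] w 0.0756 F [-0.1 -1.4 -0.5] q [ 0.95  0.2  -0.49 -0.   -0.87 -2.16]
dp [  7.4 110.1  -1.2] | 110.3 rot [-0.35  0.05  0.2 ]
tcp in spindle mm [  27.4 -306.7    4.9]
(array([0.44262782, 0.2835575 ]), np.float64(0.503945016233319), 4399) 0.02288274382017049
```

View pics/wrist5.png

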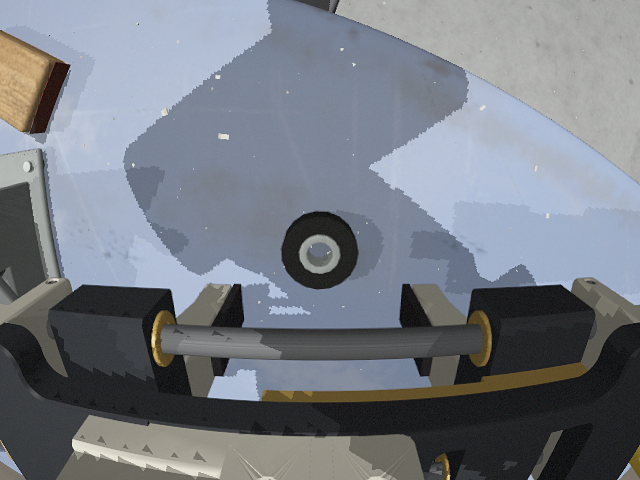

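>>> move_arm(deltas=[{"dp":[4,30,-1],"rotation":[0,0,0]},{"dp":[4,36,0],"rotation":[0,0,0]},{"dp":[0,20,0],"rotation":[0,0,0]},{"dp":[0,10,0],"rotation":[0,0,0]},{"dp":[0,3,0],"rotation":[0,0,0]}])

```text
t: 7.95
eef_pos: [0.4478, 0.2884, 0.0184]
ee_rot: [-1.559, -0.015, 0.357]
force: [-0.7, -0.3, 0.2]
width: 0.0753
```

```bash
python3 -c "
from h import *
go([.442,.284,.005],toolR(.357,0))"
```

```text
t 7.95 pos [0.4478 0.2884 0.0184] w 0.0753 F [-0.7 -0.3  0.2] q [ 0.94  0.35 -0.56 -0.   -0.64 -2.15]
dp [-7.1 13.3 -2.2] | 15.2 rot [-0.66  0.02  0.86]
tcp in spindle mm [ -33.4 -307.7  -70.4]
```

>>> move_arm(deltas=[{"dp":[-4,5,-1.5],"rotation":[-0.6,0,0.8]},{"dp":[-2,4,-0.5],"rotation":[0,0,0]},{"dp":[0,0,0],"rotation":[0,0,0]}])

```text
t: 8.2
eef_pos: [0.4442, 0.2845, 0.0103]
ee_rot: [-1.57, -0.001, 0.356]
force: [-0.4, -0.4, -0.3]
width: 0.0756
```

```bash
python3 -c "
from h import *
go([.442,.284,.005],toolR(.357,0))"
```

```text
t 8.2 pos [0.4442 0.2845 0.0103] w 0.0756 F [-0.4 -0.4 -0.3] q [ 0.94  0.36 -0.57  0.   -0.64 -2.16]
dp [-2.3  5.3  0.2] | 5.8 rot [-0.04 -0.05  0.08]
tcp in spindle mm [ -33.4 -305.3  -79.8]
```

>>> move_arm(deltas=[{"dp":[-2,4,0],"rotation":[0,0,0]},{"dp":[-0.5,1,0],"rotation":[0,0,0]}])

```text
t: 8.37
eef_pos: [0.4426, 0.2845, 0.0067]
ee_rot: [-1.569, -0.004, 0.356]
force: [-0.3, -0.6, 0.2]
width: 0.0753
```

>>> move_arm(deltas=[{"dp":[0,1,0],"rotation":[0,0,0]},{"dp":[0,0,0],"rotation":[0,0,0]},{"dp":[0,0,0],"rotation":[0,0,0]},{"dp":[0,0,0],"rotation":[0,0,0]}], jaw=255, squeeze=20)

```text
t: 8.7
eef_pos: [0.4429, 0.2853, 0.007]
ee_rot: [-1.567, -0.006, 0.357]
force: [-0.2, 0.2, -0.9]
width: 0.0558
```

```bash
python3 -c "
from h import *
go([.442,.284,.005],toolR(.357,0))"
```

```text
t 8.7 pos [0.4429 0.2853 0.007 ] w 0.0558 F [-0.2  0.2 -0.9] q [ 0.95  0.37 -0.58  0.   -0.62 -2.16]
dp [-1.3  2.  -0.9] | 2.6 rot [-0.2  -0.02  0.36]
tcp in spindle mm [ -34.2 -306.5  -83.1]
```

>>> move_arm(deltas=[{"dp":[0,-5,0],"rotation":[0,0,0]},{"dp":[0,-25,0],"rotation":[0,0,0]},{"dp":[0,-40,0],"rotation":[0,0,0]},{"dp":[5,-40,-5],"rotation":[0,0,0]},{"dp":[12,-36,-10],"rotation":[0,0,0]}])

```text
t: 9.12
eef_pos: [0.4579, 0.2717, 0.1509]
ee_rot: [-1.576, 0.011, 0.357]
force: [0.5, 1.1, -2.1]
width: 0.0557
```

>>> move_arm(deltas=[{"dp":[18,-30,-18],"rotation":[0,0,0]},{"dp":[22,-25,-22],"rotation":[0,0,0]},{"dp":[25,-15,-28],"rotation":[0,0,2]},{"dp":[25,-10,-30],"rotation":[0,0,4]}])

```text
t: 9.45
eef_pos: [0.5774, 0.2132, 0.247]
ee_rot: [-1.569, 0.1, 0.367]
force: [1.8, 3.0, 0.4]
width: 0.056
```

```bash
python3 -c "
from h import *
go(sp(-.003,0,.17),toolR(.357,30))"
```

```text
t 9.45 pos [0.5774 0.2132 0.247 ] w 0.056 F [1.8 3.  0.4] q [ 0.65  0.31  0.   -0.03 -1.35 -1.85]
dp [  -2.6    5.2 -191.9] | 192.0 rot [ 0.09  0.55 24.24]
tcp in spindle mm [  -1.6 -192.   175.1]
```

>>> move_arm(deltas=[{"dp":[0,0,-34],"rotation":[0,0.3,5]},{"dp":[0,0,-38],"rotation":[0,0.2,5]},{"dp":[0,0,-38],"rotation":[0,0,5]},{"dp":[0,0,-36],"rotation":[0,0,5]},{"dp":[0,0,-22],"rotation":[0,0,3]}])

```text
t: 9.87
eef_pos: [0.6443, 0.05, 0.2555]
ee_rot: [-1.564, 0.507, 0.363]
force: [0.1, 0.9, -2.3]
width: 0.0562
```

```bash
python3 -c "
from h import *
go(sp(-.003,0,.12),toolR(.357,30))"
```

```text
t 9.87 pos [0.6443 0.05   0.2555] w 0.0562 F [ 0.1  0.9 -2.3] q [ 0.37  0.62  0.4  -0.01 -1.86 -1.58]
dp [ -0.3  65.3 -15.9] | 67.2 rot [-0.22  0.29  0.94]
tcp in spindle mm [ -2.2 -15.7 185.3]
```

>>> move_arm(deltas=[{"dp":[0,20,-8],"rotation":[0,0.3,0.8]},{"dp":[0,32,-4],"rotation":[0,0,0]},{"dp":[0,28,-2],"rotation":[0,0,0]},{"dp":[0,10,0],"rotation":[0,0,0]},{"dp":[0,0,0],"rotation":[0,0,0]}])

```text
t: 10.28
eef_pos: [0.6076, 0.0125, 0.1682]
ee_rot: [-1.567, 0.536, 0.346]
force: [-0.7, 0.3, -0.2]
width: 0.0559
```

```bash
python3 - <<'E'
from meas import *
from station import arm
f=arm.grab_frame("wrist");s=arm.get_state();pickle.dump((s,f),open("pics/wrist6.pkl","wb"))
crop(f,180,90,280,250,2.8,"pics/wrist6.png")
go(sp(-.003,0,.055),toolR(.357,30))
P=wpts(f,s).reshape(-1,3);R=Ro.from_euler('xyz',s["ee_rot"]).as_matrix();T=(P-s["eef_pos"])@R
m=(np.hypot(T[:,0],T[:,2])<.038)&(abs(T[:,1]+.004)<.018)&(abs(T[:,2])<.0275)
L=(P[m]-SO)@SP;c0=(s["eef_pos"]-SO)@SP
x,e=tube(L,.028,.009,.022,np.array([c0[0],c0[1],c0[2]+.004,0,0]));print("wheel",x.round(4),e,m.sum(),"offset from tcp",(1000*(x[:3]-c0)).round(1))
Q=P[((P-SO)@SP)[:,2]<.04]
E
```

```text
t 10.33 pos [0.6081 0.0127 0.1689] w 0.0555 F [-1.3 -1.2 -2. ] q [ 0.34  0.62  0.19 -0.   -1.67 -1.57]
dp [-1.5 31.9  6.3] | 32.6 rot [-0.54 -0.54 -0.65]
tcp in spindle mm [-4.8  6.6 86.8]
wheel [-0.0039  0.0074  0.0903 -0.0056 -0.0109] 0.3928921981126744 9042 offset from tcp [1.  0.7 3.4]
```

View pics/wrist6.png

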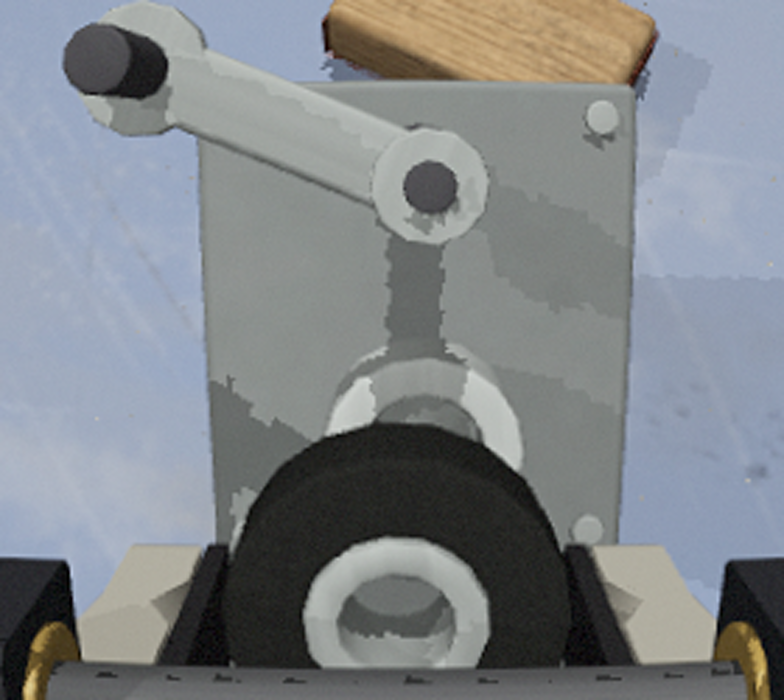

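>>> move_arm(deltas=[{"dp":[-1,3,4],"rotation":[-0.4,-0.4,-0.5]},{"dp":[-1,5,2.5],"rotation":[0,0,0]},{"dp":[0,3,0],"rotation":[0,0,0]},{"dp":[0,0,0],"rotation":[0,0,0]}])

```text
t: 10.67
eef_pos: [0.6008, 0.0182, 0.1631]
ee_rot: [-1.571, 0.519, 0.356]
force: [-0.1, 0.0, -1.6]
width: 0.0559
```

```bash
python3 -c "
from h import *
go(sp(-.0025,.0001,.055),toolR(.357,30))"
```

```text
t 10.67 pos [0.6008 0.0182 0.1631] w 0.0559 F [-0.1  0.  -1.6] q [ 0.36  0.6   0.15  0.   -1.64 -1.57]
dp [-1.  24.4 -1.2] | 24.4 rot [-0.01 -0.03  0.24]
tcp in spindle mm [-3.4 -1.1 79.4]
```

>>> move_arm(deltas=[{"dp":[-0.8,8,-1],"rotation":[0,0,0]},{"dp":[0,8,0],"rotation":[0,0,0]},{"dp":[0,6,0],"rotation":[0,0,0]},{"dp":[0,0,0],"rotation":[0,0,0]}])

```text
t: 11.0
eef_pos: [0.5902, 0.014, 0.1444]
ee_rot: [-1.571, 0.515, 0.358]
force: [-0.3, -0.5, -1.2]
width: 0.0561
```

```bash
python3 - <<'E'
from meas import *
from station import arm
f=arm.grab_frame("wrist");s=arm.get_state();pickle.dump((s,f),open("pics/wrist7.pkl","wb"))
crop(f,180,90,280,250,2.8,"pics/wrist7.png")
go(sp(-.0025,.0001,.0316),toolR(.357,30))
P=wpts(f,s).reshape(-1,3);R=Ro.from_euler('xyz',s["ee_rot"]).as_matrix();T=(P-s["eef_pos"])@R
m=(np.hypot(T[:,0],T[:,2])<.038)&(abs(T[:,1]+.004)<.018)&(abs(T[:,2])<.0275)
L=(P[m]-SO)@SP;c0=(s["eef_pos"]-SO)@SP
x,e=tube(L,.028,.009,.022,np.array([c0[0],c0[1],c0[2]+.004,0,0]));print("wheel",x.round(4),e,m.sum(),"offset from tcp",(1000*(x[:3]-c0)).round(1))
E
```

```text
t 11.05 pos [0.5905 0.014  0.1449] w 0.0557 F [-0.2 -0.6 -0.7] q [ 0.36  0.6   0.1   0.   -1.58 -1.57]
dp [-0.7 26.4 -0.8] | 26.4 rot [0.06 0.04 0.49]
tcp in spindle mm [-3.  -0.7 58. ]
wheel [-0.0019  0.      0.0614  0.0046  0.009 ] 0.39763506208102123 9063 offset from tcp [1.1 0.7 3.4]
```

View pics/wrist7.png

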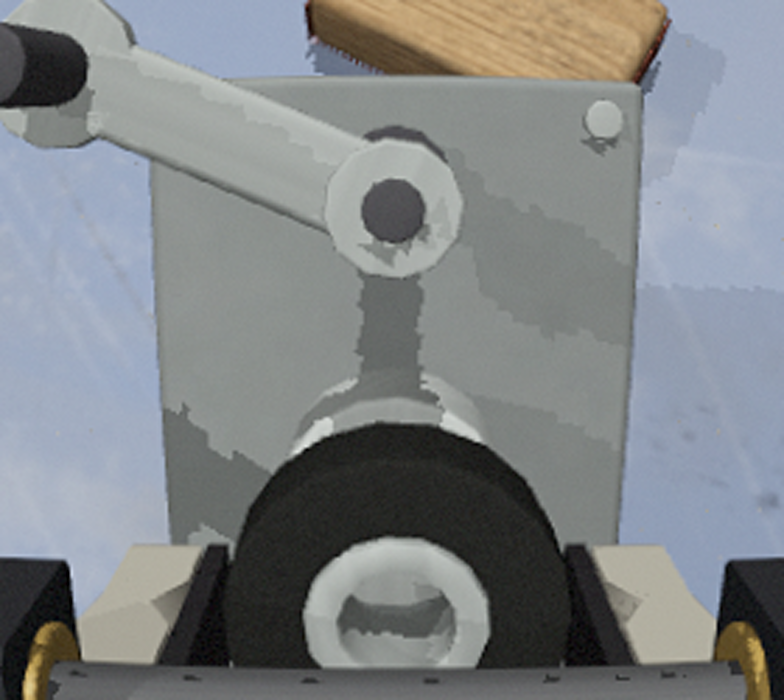

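>>> move_arm(deltas=[{"dp":[-0.5,5,-0.6],"rotation":[0,0,0.4]},{"dp":[0,5,0],"rotation":[0,0,0]},{"dp":[0,3,0],"rotation":[0,0,0]},{"dp":[0,0,0],"rotation":[0,0,0]}])

```text
t: 11.38
eef_pos: [0.584, 0.0105, 0.1327]
ee_rot: [-1.572, 0.523, 0.357]
force: [0.6, 0.3, -1.4]
width: 0.0559
```

```bash
python3 - <<'E'
from meas import *
from station import arm
f=arm.grab_frame("wrist");s=arm.get_state();pickle.dump((s,f),open("pics/wrist8.pkl","wb"))
crop(f,270,250,100,90,6,"pics/wrist8.png")
go(sp(-.0025,.0001,.0316),toolR(.357,30))
E
```

```text
t 11.43 pos [0.5842 0.0105 0.1329] w 0.0554 F [-1.2  0.5 -1.6] q [ 0.35  0.6   0.07  0.   -1.56 -1.57]
dp [-0.2 12.4  0.3] | 12.4 rot [0.08 0.03 0.05]
tcp in spindle mm [-2.7  0.3 44. ]
```

View pics/wrist8.png

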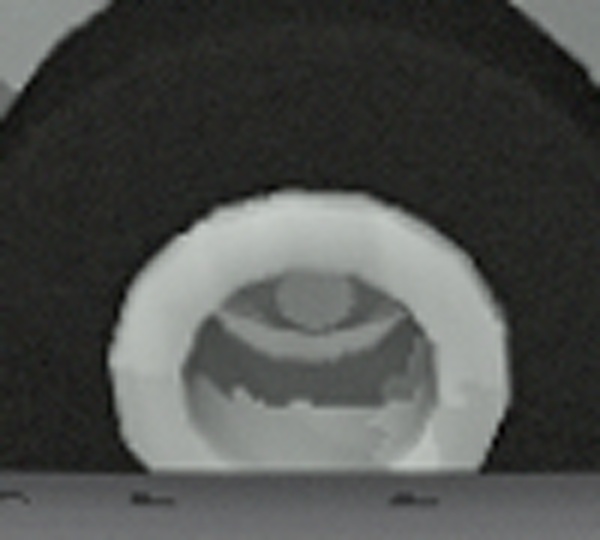

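The spindle tip shows at about (315,298), centred sideways in the wheel's bore, and there is no contact force yet. I continue down.

>>> move_arm(deltas=[{"dp":[0,4,0],"rotation":[0,0,0]},{"dp":[0,4,0],"rotation":[0,0,0]},{"dp":[0,2,0],"rotation":[0,0,0]}])

```text
t: 11.68
eef_pos: [0.5798, 0.0087, 0.1239]
ee_rot: [-1.572, 0.521, 0.357]
force: [-0.5, 0.1, -1.4]
width: 0.0558
```

```bash
python3 - <<'E'
from h import *
go(sp(-.0025,.0001,.0316),toolR(.357,30))
E
```

```text
t 11.68 pos [0.5798 0.0087 0.1239] w 0.0558 F [-0.5  0.1 -1.4] q [ 0.35  0.6   0.05  0.   -1.54 -1.57]
dp [-0.6  2.3  0.5] | 2.4 rot [0.09 0.02 0.13]
tcp in spindle mm [-3.1  0.6 33.9]
```

>>> move_arm(deltas=[{"dp":[-0.6,2,0.4],"rotation":[0,0,0]},{"dp":[0,1.5,0],"rotation":[0,0,0]},{"dp":[0,1.5,0],"rotation":[0,0,0]}])

```text
t: 11.93
eef_pos: [0.5772, 0.0081, 0.1205]
ee_rot: [-1.573, 0.52, 0.358]
force: [3.1, 5.2, 12.4]
width: 0.0558
```

```bash
python3 - <<'E'
from h import *
go(sp(-.0025,.0001,.0316),toolR(.357,30))
E
```

```text
t 11.93 pos [0.5772 0.0081 0.1205] w 0.0558 F [ 3.1  5.2 12.4] q [ 0.36  0.6   0.04  0.   -1.53 -1.57]
dp [-0.  -2.   0.1] | 2.0 rot [0.15 0.04 0.21]
tcp in spindle mm [-2.5  0.2 29.6]
```

Contact at z ≈ 30, as predicted for home. I release and check.

>>> move_arm(deltas=[{"dp":[0,0,0],"rotation":[0,0,0]},{"dp":[0,0,0],"rotation":[0,0,0]},{"dp":[0,-3,0],"rotation":[0,0,0]}], jaw=40)

```text
t: 12.18
eef_pos: [0.5788, 0.0088, 0.124]
ee_rot: [-1.573, 0.519, 0.358]
force: [-0.3, -0.3, 0.1]
width: 0.0698
```

>>> move_arm(deltas=[{"dp":[0,-15,0],"rotation":[0,0,0]},{"dp":[0,-30,0],"rotation":[0,0,0]},{"dp":[0,-35,0],"rotation":[0,0,0]},{"dp":[0,-10,0],"rotation":[0,0,0]}])

```text
t: 12.52
eef_pos: [0.6192, 0.024, 0.2034]
ee_rot: [-1.573, 0.527, 0.358]
force: [0.1, 0.6, 1.1]
width: 0.074
```

```bash
python3 - <<'E'
from meas import *
from station import arm
go(sp(0,0,.15),toolR(.357,30))
f=arm.grab_frame("wrist");s=arm.get_state();pickle.dump((s,f),open("pics/wrist9.pkl","wb"))
crop(f,180,60,280,270,2.2,"pics/wrist9.png")
P=wpts(f,s);L=(P.reshape(-1,3)-SO)@SP
m=(L[:,2]>.026)&(L[:,2]<.054)&(np.hypot(L[:,0],L[:,1])<.033)&(np.hypot(L[:,0],L[:,1])>.0105)
x,e=tube(L[m],.028,.009,.022,np.array([0,0,.035,0,0]));print("wheel",x.round(4),e,m.sum())
# keeper knob
m=(L[:,2]>.06)&(L[:,2]<.09)&(np.hypot(L[:,0]-.062,L[:,1])<.075)&(np.hypot(L[:,0]-.062,L[:,1])>.04)
print("knob",np.median(L[m],0),L[m].min(0),L[m].max(0),m.sum())
E
```

```text
t 12.52 pos [0.6192 0.024  0.2034] w 0.074 F [0.1 0.6 1.1] q [ 0.36  0.61  0.25  0.   -1.74 -1.57]
dp [ -0.1 -26.1  -0.1] | 26.1 rot [ 0.14  0.03 -0.17]
tcp in spindle mm [  0.   -0.  123.9]
wheel [-0.0036  0.0011  0.0341 -0.0009 -0.0518] 0.4198759319301096 4675
knob [0.08384652 0.05133147 0.08361805] [0.07797481 0.04715992 0.06006841] [0.08976642 0.05939752 0.08595243] 523
```

View pics/wrist9.png

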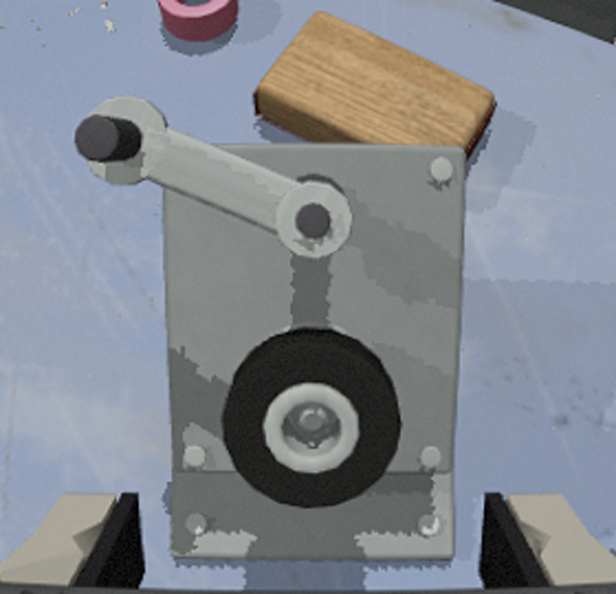

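The wheel is on (z ≈ 34, tilt ≈ 0.05) with the spindle tip visible at (311,418) in its bore. The keeper is still swung out, with its knob at (105,138) in the crop. Next I grip the knob and swing it in.

```bash
python3 - <<'E'
from h import *
go(sp(.0865,.0525,.115),toolR(.357,30))
E
```

```text
t 12.57 pos [0.6195 0.0242 0.2033] w 0.0739 F [0.5 0.  1.1] q [ 0.36  0.61  0.25  0.   -1.74 -1.57]
dp [-86.8   9.2 -52.6] | 101.9 rot [ 0.12  0.03 -0.13]
tcp in spindle mm [-3.000e-01 -1.000e-01  1.239e+02]
```

>>> move_arm(deltas=[{"dp":[-25,0,-15],"rotation":[0,0,0]},{"dp":[-30,0,-18],"rotation":[0,0,0]},{"dp":[-22,2,-13],"rotation":[0,0,0]},{"dp":[-5,2,-3],"rotation":[0,0,0]},{"dp":[0,0,0],"rotation":[0,0,0]}], jaw=125)

```text
t: 12.98
eef_pos: [0.5672, -0.0486, 0.2412]
ee_rot: [-1.572, 0.527, 0.36]
force: [0.5, 0.6, -0.7]
width: 0.0472
```

```bash
python3 - <<'E'
from h import *
from station import arm
f=arm.grab_frame("wrist");s=arm.get_state()
crop(f,140,100,360,260,2.2,"pics/wrist10.png")
go(sp(.0865,.0525,.064),toolR(.357,30))
P=wpts(f,s);L=(P.reshape(-1,3)-SO)@SP
m=(L[:,2]>.062)&(L[:,2]<.083)&(np.hypot(L[:,0]-.0865,L[:,1]-.0525)<.016)
print("knob",L[m].min(0),L[m].max(0),m.sum())
E
```

```text
t 13.03 pos [ 0.5676 -0.0482  0.2412] w 0.0463 F [0.5 0.9 0.7] q [ 0.29  0.49  0.13  0.04 -1.73 -1.5 ]
dp [-3.7 55.8 -2.7] | 56.0 rot [ 0.16  0.13 -0.2 ]
tcp in spindle mm [ 82.7  49.6 119.8]
knob [0.07880641 0.04773805 0.06239372] [0.09060969 0.0596157  0.08299072] 239
```

View pics/wrist10.png

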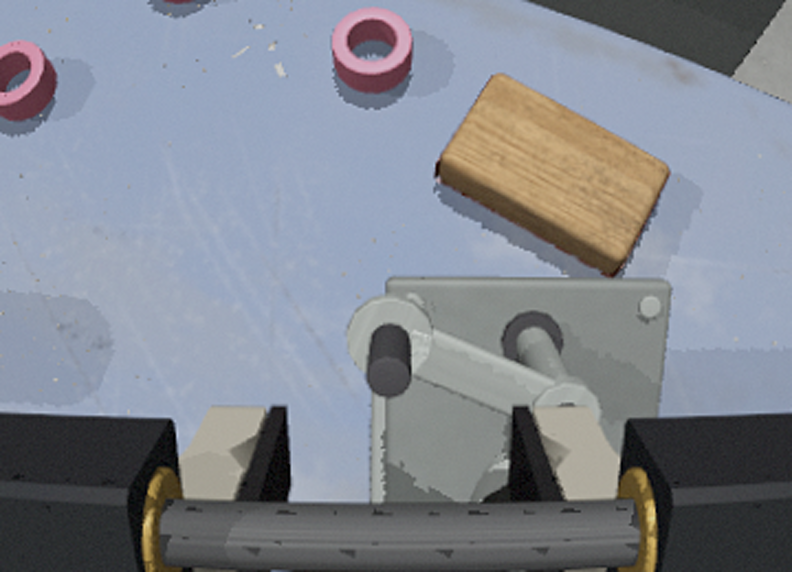

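>>> move_arm(deltas=[{"dp":[-2,15,-2.5],"rotation":[0,0,0]},{"dp":[-1,20,-1],"rotation":[0,0,0]},{"dp":[0,14,0],"rotation":[0,0,0]},{"dp":[0,5,0],"rotation":[0,0,0]},{"dp":[0,0,0],"rotation":[0,0,0]}])

```text
t: 13.45
eef_pos: [0.5423, -0.0595, 0.1921]
ee_rot: [-1.572, 0.527, 0.361]
force: [-0.1, -0.3, -0.3]
width: 0.0452
```

```bash
python3 - <<'E'
from h import *
go(sp(.0855,.0525,.064),toolR(.357,30))
E
```

```text
t 13.45 pos [ 0.5423 -0.0595  0.1921] w 0.0452 F [-0.1 -0.3 -0.3] q [ 0.28  0.49 -0.    0.04 -1.61 -1.5 ]
dp [-3.4 -0.5 -1.2] | 3.7 rot [ 0.18  0.21 -0.22]
tcp in spindle mm [82.1 51.3 63.5]
```

>>> move_arm(deltas=[{"dp":[-3,0,-1],"rotation":[0,0,0]},{"dp":[0,0,0],"rotation":[0,0,0]},{"dp":[0,0,0],"rotation":[0,0,0]},{"dp":[0,0,0],"rotation":[0,0,0]},{"dp":[0,0,0],"rotation":[0,0,0]}], jaw=255, squeeze=10)

```text
t: 13.87
eef_pos: [0.5428, -0.0598, 0.1944]
ee_rot: [-1.573, 0.527, 0.363]
force: [-1.3, -0.5, 0.4]
width: 0.0168
```

```bash
python3 - <<'E'
from h import *
from station import arm
go(sp(.0855,.0525,.064),toolR(.357,30))
f=arm.grab_frame("wrist");s=arm.get_state()
crop(f,140,100,360,260,2.2,"pics/wrist11.png")
E
```

```text
t 13.87 pos [ 0.5428 -0.0598  0.1944] w 0.0168 F [-1.3 -0.5  0.4] q [ 0.28  0.49 -0.    0.04 -1.61 -1.5 ]
dp [-2.6  1.7 -0.7] | 3.2 rot [ 0.29  0.29 -0.17]
tcp in spindle mm [82.9 51.7 65.7]
```

View pics/wrist11.png

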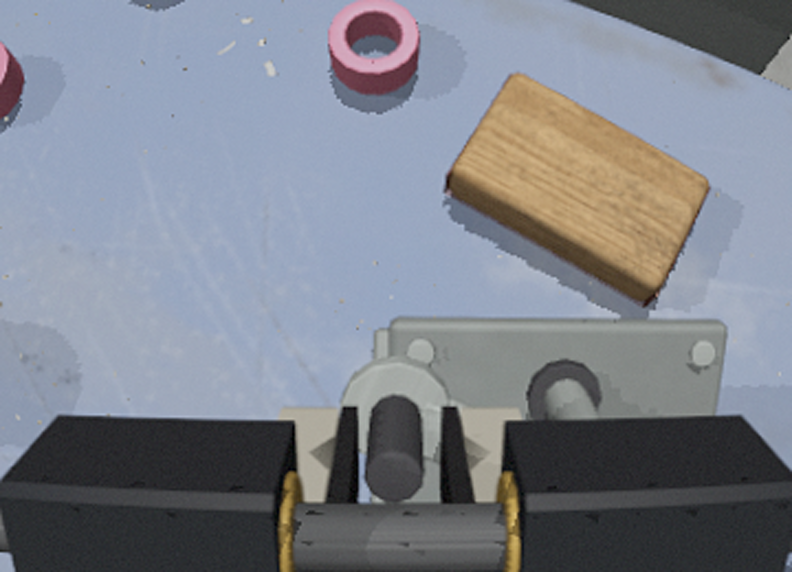

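>>> move_arm(deltas=[{"dp":[-1.5,1,0],"rotation":[0,0,0]},{"dp":[0,0,0],"rotation":[0,0,0]}])

```text
t: 14.08
eef_pos: [0.5423, -0.0606, 0.195]
ee_rot: [-1.574, 0.524, 0.362]
force: [-1.6, 0.6, -2.1]
width: 0.0117
```

```bash
python3 - <<'E'
from h import *
go(sp(.0855,.0525,.064),toolR(.357,30))
q=np.arange(2.0,-.01,-.1)
x=62-58*np.cos(q);y=58*np.sin(q)
for i in range(len(q)): print(q[i].round(2),"pos",x[i].round(1),y[i].round(1),*( (-np.diff(x)[i].round(1),-np.diff(y)[i].round(1)) if i<len(q)-1 else ()))
E
```

```text
t 14.08 pos [ 0.5423 -0.0606  0.195 ] w 0.0117 F [-1.6  0.6 -2.1] q [ 0.28  0.48 -0.    0.04 -1.61 -1.5 ]
dp [-1.7  1.8 -0.1] | 2.5 rot [ 0.36  0.27 -0.02]
tcp in spindle mm [83.8 52.4 65.8]
2.0 pos 86.1 52.7 5.4 -2.1
1.9 pos 80.8 54.9 5.6 -1.6
1.8 pos 75.2 56.5 5.7 -1.0
1.7 pos 69.5 57.5 5.8 -0.5
1.6 pos 63.7 58.0 5.8 0.1
1.5 pos 57.9 57.9 5.8 0.7
1.4 pos 52.1 57.2 5.7 1.3
1.3 pos 46.5 55.9 5.5 1.8
1.2 pos 41.0 54.1 5.3 2.4
1.1 pos 35.7 51.7 5.0 2.9
1.0 pos 30.7 48.8 4.7 3.4
0.9 pos 25.9 45.4 4.4 3.8
0.8 pos 21.6 41.6 4.0 4.2
0.7 pos 17.6 37.4 3.5 4.6
0.6 pos 14.1 32.7 3.0 4.9
0.5 pos 11.1 27.8 2.5 5.2
0.4 pos 8.6 22.6 2.0 5.4
0.3 pos 6.6 17.1 1.4 5.6
0.2 pos 5.2 11.5 0.9 5.7
0.1 pos 4.3 5.8 0.3 5.8
-0.0 pos 4.0 -0.0
```

>>> move_arm(deltas=[{"dp":[5.4,0.4,-2.1],"rotation":[0,0,0]},{"dp":[5.6,0.4,-1.6],"rotation":[0,0,0]},{"dp":[5.7,0.4,-1],"rotation":[0,0,0]},{"dp":[5.8,0.4,-0.5],"rotation":[0,0,0]}])

```text
t: 14.42
eef_pos: [0.562, -0.059, 0.1837]
ee_rot: [-1.574, 0.524, 0.363]
force: [-0.4, 1.2, 5.4]
width: 0.0112
```

```bash
cat > k.py <<'E'
from h import *
go(sp(.004,0,.065),toolR(.357,30))
from station import arm
s=arm.get_state();L=SP.T@(s["eef_pos"]-SO)*1000
print("q from tcp",np.arctan2(L[1],62-L[0]),"radius",np.hypot(L[1],62-L[0]))
E
python3 k.py
```

```text
t 14.42 pos [ 0.562  -0.059   0.1837] w 0.0112 F [-0.4  1.2  5.4] q [ 0.28  0.52  0.03  0.05 -1.6  -1.49]
dp [58.   0.1 57.4] | 81.6 rot [ 0.36  0.29 -0.05]
tcp in spindle mm [61.7 57.7 65.5]
q from tcp 1.5661678952667453 radius 57.71006078675205
```

>>> move_arm(deltas=[{"dp":[5.8,0,0.3],"rotation":[0,0,0]},{"dp":[5.8,0,1],"rotation":[0,0,0]},{"dp":[5.6,0,1.5],"rotation":[0,0,0]},{"dp":[5.4,0,2.1],"rotation":[0,0,0]},{"dp":[5.2,0,2.6],"rotation":[0,0,0]}])

```text
t: 14.83
eef_pos: [0.5859, -0.0444, 0.168]
ee_rot: [-1.579, 0.525, 0.361]
force: [1.9, -4.4, 1.8]
width: 0.0112
```

```bash
python3 k.py
```

```text
t 14.83 pos [ 0.5859 -0.0444  0.168 ] w 0.0112 F [ 1.9 -4.4  1.8] q [ 0.29  0.57  0.08  0.04 -1.6  -1.51]
dp [26.3  0.1 52.3] | 58.6 rot [ 0.55  0.18 -0.06]
tcp in spindle mm [30.1 52.4 65.7]
q from tcp 1.0242614555416332 radius 61.344090497187125
```

>>> move_arm(deltas=[{"dp":[1,0,4.5],"rotation":[0,0,0]},{"dp":[2.5,0,4.5],"rotation":[0,0,0]},{"dp":[3.5,0,5],"rotation":[0,0,0]},{"dp":[3.5,0,5],"rotation":[0,0,0]}])

```text
t: 15.17
eef_pos: [0.5975, -0.0271, 0.1583]
ee_rot: [-1.592, 0.512, 0.355]
force: [3.4, -2.9, 1.8]
width: 0.0114
```

```bash
python3 k.py
```

```text
t 15.17 pos [ 0.5975 -0.0271  0.1583] w 0.0114 F [ 3.4 -2.9  1.8] q [ 0.31  0.59  0.09  0.04 -1.59 -1.53]
dp [ 6.5 -0.  40.3] | 40.8 rot [ 1.16 -0.1   0.68]
tcp in spindle mm [10.5 40.3 65.7]
q from tcp 0.6641516013487875 radius 65.34010540919006
```

```bash
python3 - <<'E'
from h import *
from station import arm
f=arm.grab_frame("wrist");s=arm.get_state()
crop(f,200,130,240,200,3.2,"pics/wrist12.png")
f=arm.grab_frame("top");crop(f,270,160,140,100,5,"pics/top12.png")
E
```

```text
(no output)
```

View pics/wrist12.png

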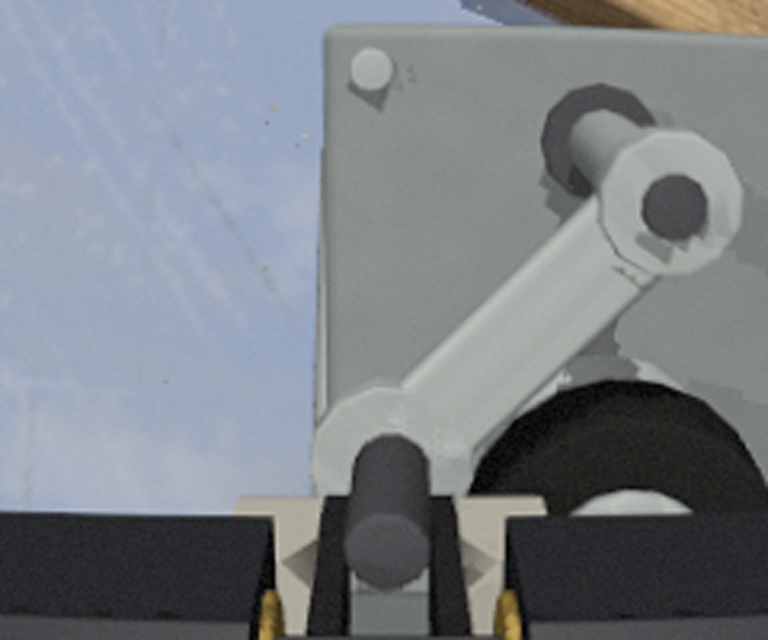

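View pics/top12.png

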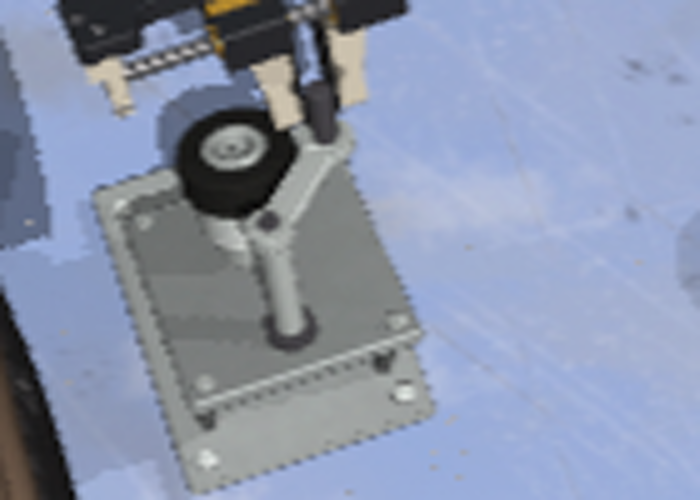

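The wrist view shows the knob at about (385,540), slipped towards the front edge of the pads, with the keeper about half way (q ≈ 0.77). I'll open, re-centre and grip again.

>>> move_arm(deltas=[{"dp":[0,0,0],"rotation":[-0.8,0,0.5]},{"dp":[-4,0,0],"rotation":[0,0,0]},{"dp":[-5,0,0],"rotation":[0,0,0]},{"dp":[0,0,0],"rotation":[0,0,0]}], jaw=185)

```text
t: 15.6
eef_pos: [0.5897, -0.0261, 0.1594]
ee_rot: [-1.602, 0.522, 0.358]
force: [0.2, 0.2, 0.4]
width: 0.0237
```

```bash
python3 k.py; python3 - <<'E'
from h import *
from station import arm
f=arm.grab_frame("wrist");s=arm.get_state()
crop(f,200,130,240,200,3.2,"pics/wrist13.png")
P=wpts(f,s);L=(P.reshape(-1,3)-SO)@SP
m=(L[:,2]>.062)&(L[:,2]<.084)&(np.hypot(L[:,0]-.020,L[:,1]-.041)<.012)
print("knob",L[m].min(0),L[m].max(0),m.sum())
E
```

```text
t 15.6 pos [ 0.5897 -0.0261  0.1594] w 0.0237 F [0.2 0.2 0.4] q [ 0.32  0.58  0.07  0.05 -1.59 -1.54]
dp [13.2 -2.9 36.5] | 38.9 rot [1.82 0.03 0.11]
tcp in spindle mm [17.1 36.6 63.2]
q from tcp 0.68387960959304 radius 57.88654428961397
knob [0.01116165 0.03442597 0.06200186] [0.02654975 0.05167126 0.08399902] 974
```

View pics/wrist13.png

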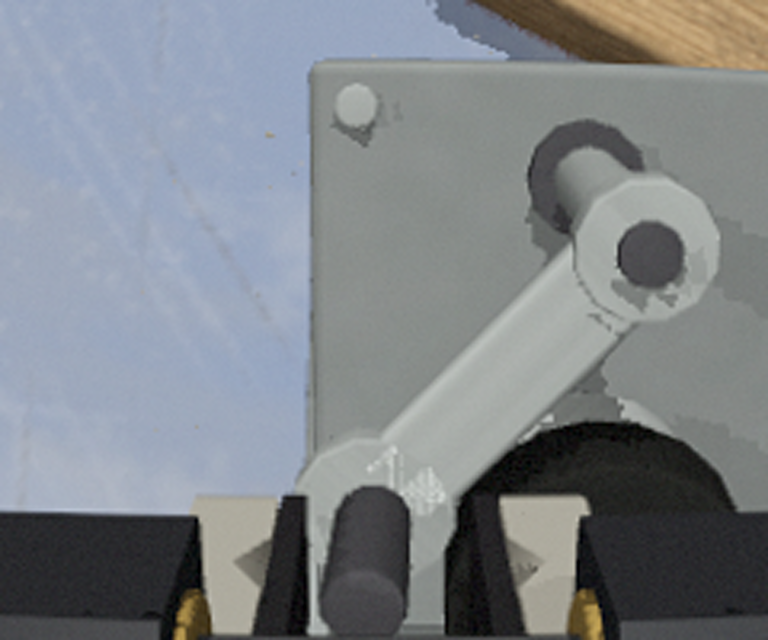

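>>> move_arm(deltas=[{"dp":[-1,0,-3.5],"rotation":[1.8,0,0]},{"dp":[0,0,0],"rotation":[0,0,0]},{"dp":[0,0,0],"rotation":[0,0,0]}], jaw=255, squeeze=20)

```text
t: 15.9
eef_pos: [0.5898, -0.0292, 0.1602]
ee_rot: [-1.566, 0.521, 0.359]
force: [-1.6, 2.6, -0.1]
width: 0.0112
```

```bash
python3 k.py
```

```text
t 15.9 pos [ 0.5898 -0.0292  0.1602] w 0.0112 F [-1.6  2.6 -0.1] q [ 0.3   0.58  0.1   0.03 -1.6  -1.52]
dp [14.5 -1.4 39.5] | 42.1 rot [-0.21  0.08  0.15]
tcp in spindle mm [18.4 39.5 63.4]
q from tcp 0.7365225358456589 radius 58.849269922303776
```

>>> move_arm(deltas=[{"dp":[3.3,-0.3,4.7],"rotation":[0,0,0]},{"dp":[3,0,5],"rotation":[0,0,0]},{"dp":[2.5,0,5.3],"rotation":[0,0,0]},{"dp":[1.8,0,5.5],"rotation":[0,0,0]}])

```text
t: 16.23
eef_pos: [0.5942, -0.0107, 0.1543]
ee_rot: [-1.572, 0.518, 0.353]
force: [4.6, -5.7, -4.3]
width: 0.0114
```

```bash
python3 k.py
```

```text
t 16.23 pos [ 0.5942 -0.0107  0.1543] w 0.0114 F [ 4.6 -5.7 -4.3] q [ 0.32  0.59  0.11  0.02 -1.6  -1.54]
dp [ 2.2 -1.4 23.7] | 23.8 rot [-0.06 -0.22  0.33]
tcp in spindle mm [ 6.2 23.7 63.6]
q from tcp 0.40174572963478333 radius 60.58364967370153
```

>>> move_arm(deltas=[{"dp":[0,0,5.5],"rotation":[0,0,0]},{"dp":[0.3,0,5.7],"rotation":[0,0,0]},{"dp":[0.3,0,5.8],"rotation":[0,0,0]},{"dp":[0.2,0,5.5],"rotation":[0,0,0]}])

```text
t: 16.57
eef_pos: [0.5928, 0.0094, 0.151]
ee_rot: [-1.579, 0.509, 0.349]
force: [1.4, -3.4, -1.6]
width: 0.0113
```

```bash
python3 k.py
```

```text
t 16.57 pos [0.5928 0.0094 0.151 ] w 0.0113 F [ 1.4 -3.4 -1.6] q [ 0.35  0.59  0.1   0.01 -1.59 -1.57]
dp [-4.4 -1.5  4.3] | 6.3 rot [ 0.24 -0.39  0.83]
tcp in spindle mm [-0.4  4.4 63.6]
q from tcp 0.07013899332198148 radius 62.521966615331785
```

>>> move_arm(deltas=[{"dp":[-1.5,0,4],"rotation":[0,0,0]},{"dp":[-1,0,3.5],"rotation":[0,0,0]},{"dp":[0,0,2.5],"rotation":[0,0,0]}])

```text
t: 16.82
eef_pos: [0.5914, 0.0141, 0.1511]
ee_rot: [-1.589, 0.506, 0.346]
force: [4.1, -16.2, -5.0]
width: 0.011
```

```bash
python3 k.py
```

```text
t 16.82 pos [0.5914 0.0141 0.1511] w 0.011 F [  4.1 -16.2  -5. ] q [ 0.36  0.59  0.09  0.01 -1.58 -1.58]
dp [-4.5 -1.3 -0.6] | 4.7 rot [ 0.74 -0.57  1.03]
tcp in spindle mm [-0.5 -0.5 63.8]
q from tcp -0.00839308175167806 radius 62.51861431078238
```

At the stop with 16 N and q ≈ 0. I release straight up and check.

>>> move_arm(deltas=[{"dp":[0,0,-0.5],"rotation":[0,0,0]},{"dp":[0,0,0],"rotation":[0,0,0]},{"dp":[0,0,0],"rotation":[0,0,0]}], jaw=170)

```text
t: 17.07
eef_pos: [0.5915, 0.0127, 0.1507]
ee_rot: [-1.591, 0.507, 0.344]
force: [-0.6, 0.4, -0.8]
width: 0.0254
```

```bash
python3 k.py; python3 - <<'E'
from h import *
from station import arm
f=arm.grab_frame("wrist");s=arm.get_state()
crop(f,200,130,240,200,3.2,"pics/wrist14.png")
E
```

```text
t 17.07 pos [0.5915 0.0127 0.1507] w 0.0254 F [-0.6  0.4 -0.8] q [ 0.36  0.59  0.09  0.01 -1.58 -1.58]
dp [-4.4 -1.9  0.8] | 4.8 rot [ 0.78 -0.67  0.95]
tcp in spindle mm [-0.4  0.8 63.2]
q from tcp 0.013245677706889454 radius 62.40809345423305
```

View pics/wrist14.png

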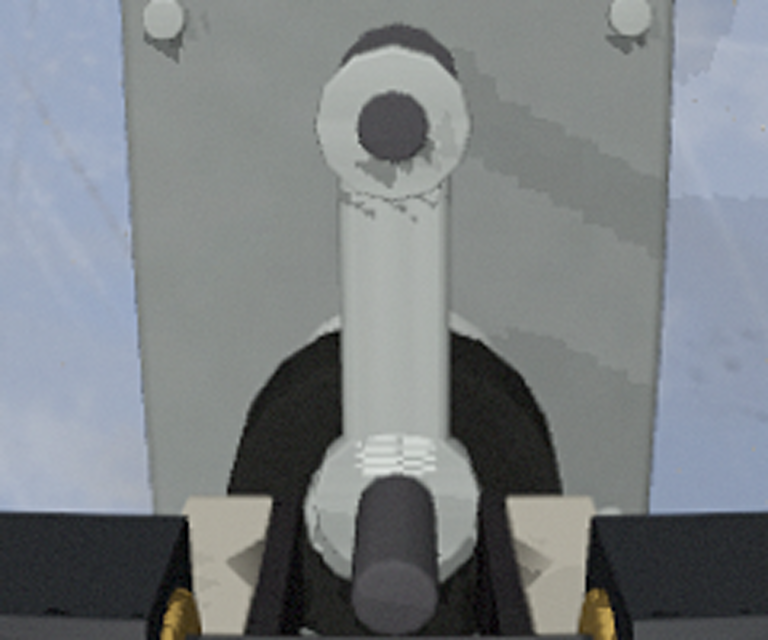

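The keeper arm is straight in over the spindle, with its hub at (393,125) and the knob at (395,590), and the fingers are clear of the knob on both sides. I back off along the spindle.

>>> move_arm(deltas=[{"dp":[0,-12,0],"rotation":[0,0,0]},{"dp":[0,-25,0],"rotation":[0,0,0]},{"dp":[0,-35,0],"rotation":[0,0,0]},{"dp":[0,-30,0],"rotation":[0,0,0]},{"dp":[0,-10,0],"rotation":[0,0,0]}])

```text
t: 17.53
eef_pos: [0.6399, 0.0353, 0.2501]
ee_rot: [-1.587, 0.514, 0.346]
force: [-0.5, -0.9, -0.2]
width: 0.0293
```

>>> move_arm(deltas=[{"dp":[0,0,0],"rotation":[0,0,0]},{"dp":[0,0,0],"rotation":[0,0,0]},{"dp":[0,0,0],"rotation":[0,0,0]}])

```text
t: 17.78
eef_pos: [0.6411, 0.037, 0.2517]
ee_rot: [-1.585, 0.51, 0.347]
force: [-0.4, -0.3, -0.9]
width: 0.0292
```

```bash
python3 - <<'E'
from meas import *
from station import arm
go(sp(0,0,.18),toolR(.357,30))
f=arm.grab_frame("wrist");s=arm.get_state();crop(f,160,60,320,270,2.2,"pics/wrist15.png")
L=(wpts(f,s).reshape(-1,3)-SO)@SP
m=(L[:,2]>.062)&(L[:,2]<.084)&(np.hypot(L[:,0]-.004,L[:,1])<.015)
k=L[m];print("knob",(k.min(0)+k.max(0))/2,m.sum(),"q~",np.arctan2(((k.min(0)+k.max(0))/2)[1]-.0008,.058))
rr=np.hypot(L[:,0],L[:,1]);m=(L[:,2]>.026)&(L[:,2]<.0475)&(rr<.033)&(rr>.0105)
x,e=tube(L[m],.028,.009,.022,np.array([0,0,.035,0,0]));print("wheel",x.round(4),e,m.sum())
for n in ["top","scene"]:
    f=arm.grab_frame(n);crop(f,270,160,140,100,5,f"pics/{n}15.png");P=pts(f);
    L=(P.reshape(-1,3)-SO)@SP;rr=np.hypot(L[:,0]+.001,L[:,1]);m=(L[:,2]>.026)&(L[:,2]<.048)&(rr<.033)&(rr>.0105)
    x,e=tube(L[m],.028,.009,.022,np.array([0,0,.035,0,0]));print(n,"wheel",x.round(4),e,m.sum())
    m=(L[:,2]>-.002)&(L[:,2]<.022)&(rr<.028)&(rr>.017)
    x,e=tube(L[m],.023,.014,.024,np.array([0,0,.012,0,0]));print(n,"spacer",x.round(4),e,m.sum())
    if n=="top":
        for u,v,w in [(330,280,"block"),(455,193,"jar"),(202,175,"oil")]: print(w,P[v,u].round(4))
E
```

```text
t 17.78 pos [0.6411 0.037  0.2517] w 0.0292 F [-0.4 -0.3 -0.9] q [ 0.36  0.61  0.37  0.01 -1.84 -1.58]
dp [ 2.5 -1.7 -4.6] | 5.6 rot [ 0.57 -0.48  0.8 ]
tcp in spindle mm [  2.5  -4.6 178.2]
knob [0.00312053 0.00083683 0.07328023] 240 q~ 0.0006350309583128939
wheel [-0.0032  0.0012  0.0336 -0.0005 -0.0539] 0.46614479943105425 2413
top wheel [-0.0027 -0.0002  0.0343 -0.0026 -0.0416] 0.7040811429912157 266
top spacer [-0.0013 -0.0005  0.0089 -0.0295  0.0616] 0.4138749938953721 62
block [ 0.3877 -0.0291  0.0295]
jar [ 0.6007 -0.3233  0.0811]
oil [0.4259 0.1156 0.6974]
scene wheel [-0.0034  0.0008  0.0351 -0.0023 -0.0517] 0.7254227872617348 161
scene spacer [-0.0026  0.0008  0.012   0.0186  0.0136] 1.053782654263211 103
```

View pics/wrist15.png

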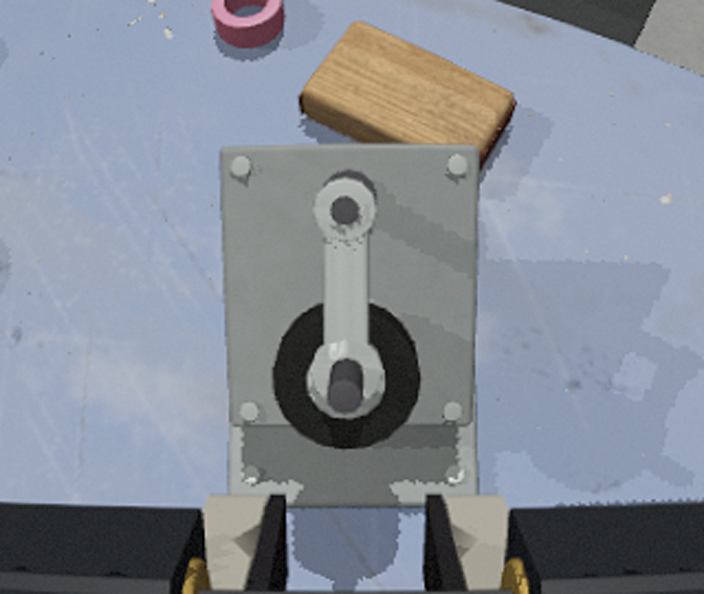

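View pics/scene15.png

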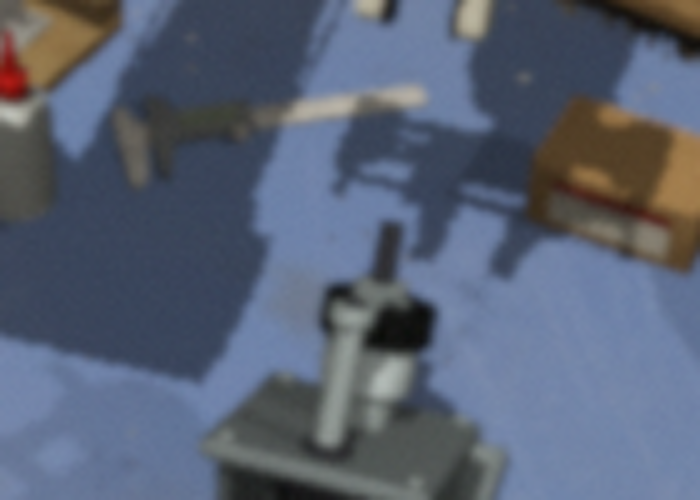

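```bash
python3 - <<'E'
from meas import *
s,f=pickle.load(open("pics/wrist9.pkl","rb"))
L=(wpts(f,s).reshape(-1,3)-SO)@SP;X=L[:,0]+.0036;Y=L[:,1]-.001;r=np.hypot(X,Y)
m=(r>.0115)&(r<.026)&(abs(L[:,2]-.046)<.005)
A=np.c_[L[m,0],L[m,1],np.ones(m.sum())];c=np.linalg.lstsq(A,L[m,2],rcond=None)[0];print("top plane slopes",c.round(4),m.sum())
for a,b in [(.0115,.015),(.016,.021),(.021,.025),(.025,.0275)]:
  for nm,sel in [("+x",X>abs(Y)),("-x",-X>abs(Y)),("+y",Y>abs(X)),("-y",-Y>abs(X))]:
    k=m*0+((r>a)&(r<b)&sel&(abs(L[:,2]-.046)<.005));print(a,nm,np.median(L[k>0,2]).round(4),end="  ")
  print()
# plate plane for reference
m=(abs(L[:,2]+.016)<.006)&(abs(L[:,1])<.05)&(L[:,0]>-.035)&(L[:,0]<.08)&(r>.03)
A=np.c_[L[m,0],L[m,1],np.ones(m.sum())];print("plate",np.linalg.lstsq(A,L[m,2],rcond=None)[0].round(4),m.sum())
from station import arm
f=arm.grab_frame("top");crop(f,180,140,300,180,2.6,"pics/top16.png")
E
```

```text
top plane slopes [ 0.0527 -0.0015  0.0453] 3459
0.0115 +x 0.0461  0.0115 -x 0.0451  0.0115 +y 0.0459  0.0115 -y 0.0455  
0.016 +x 0.046  0.016 -x 0.044  0.016 +y 0.045  0.016 -y 0.0451  
0.021 +x 0.0462  0.021 -x 0.0439  0.021 +y 0.045  0.021 -y 0.045  
0.025 +x 0.0458  0.025 -x 0.0437  0.025 +y 0.0448  0.025 -y 0.0448  
plate [ 0.002  -0.0009 -0.0166] 9554
```

View pics/top16.png

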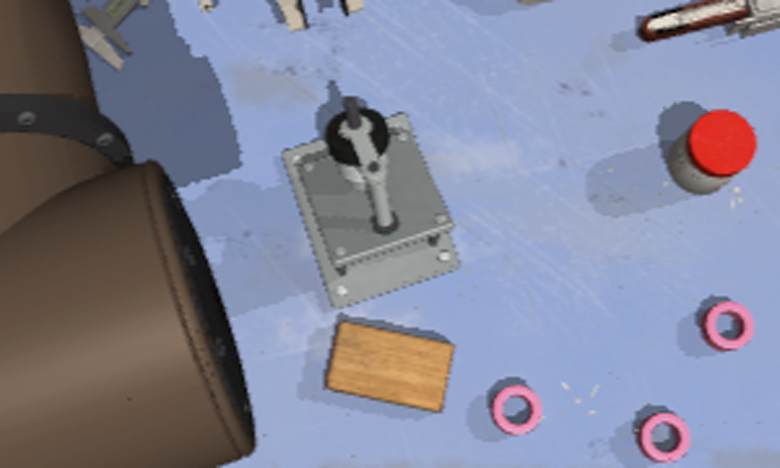

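The top view shows the keeper in, with the block at (388,367) and the jar at (722,143) undisturbed. The bottle is hidden by the arm here, but the scene camera shows it in the same place as before. Handing in.

```bash
python3 -c "
from station import arm
print(arm.job_done());s=arm.get_state();print(s['t'],s['force'])"
```

```text
the job is handed in; nothing more can be done
None
the job is handed in; nothing more can be done
```

The machine is set up and handed in at about 18 s of the 72 s. The spacer is home on the flange, the wheel is home against the spacer, and the keeper is swung in to its stop. The gripper was backed well clear of the machine before hand-in.

**Last checks, measured in the spindle's frame:**

| Check | Measured | Required |
|---|---|---|
| Spacer along the spindle | about 12 mm | 9 to 15 mm |
| Wheel along the spindle | 33.6 to 35.1 mm | 32 to 38 mm |
| Wheel off centre | about 2 mm low (raw readings down to −3.4 mm) | within 4 mm |
| Wheel tilt | about 0.05 rad | below 0.12 rad |
| Keeper angle | about 0 rad | below 0.12 rad |

- **Bystanders:** The block and jar read the same positions as at the start, within about 4 mm. The arm hid the bottle from the top camera, so I only checked by eye in the scene camera that it had not moved. I left the pink rings alone.
- **Disagreements:**
  - The brief says the machine's front faces right. Both cameras showed it leaning away from the robot, and I worked from the images.
  - The last top-camera fit put the spacer at 8.9 mm, just under the limit. It rested on few visible points, and the clearer wrist view (before the wheel went on) and the scene view both gave about 12 mm.
  - The wheel's tilt showed in all three views. It appears to sag slightly in its bore clearance.
- **Re-grip:** The knob slipped in the pads about halfway through the swing, so I opened, re-centred and gripped it again.

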